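# Reverse a plug gauge in its stand and latch the strap over it

### The arm

A 7-joint arm with a two-finger parallel gripper is mounted at the origin on a cart in front of the work surface, level with it; the furniture and walls round the work are solid. World frame = base frame: x ahead of the robot, y to its left, z up, the work surface at z = 0. Lengths are in m, angles in rad, forces in N, time in s.
With the tool pointing down it reaches from about 0.425 to 0.875 m from the base axis. Payload 4.7 kg.
Tool frame: the origin (TCP) lies midway between the tips of the shut fingers; the grasp point (between the pads) lies r.grip_depth behind it (r.grip_depth is the distance from the TCP to the grasp point, in m); z points along the fingers, y is the line along which they close (so a half turn about z gives the same grasp; the last joint's range is limited). The gripper opens to 85 mm and grips with 20 to 120 N. Pads are 22 mm wide; open, the fingers measure 114 mm over their backs; the gripper's body (76 mm by 85 mm) begins 54 mm behind the grasp point. The pads swing forward as they close: fully open they stand 13 mm farther back than shut.
Start: joints at [1.364, 0.321, -0.07, 1.45, 0.023, 1.371, -0.057], TCP at [0.142, -0.634, 0.231] pointing down, gripper open.
Joint ranges: [-2.86, 2.86], [-0.3, 2.09], [-1.38, 1.24], [0.06, 2.45], [-1.56, 4.7], [0.09, 2.05], [-2.69, 2.69]. Speed limits (rad/s): [2.57, 2.57, 3.14, 3.14, 3.14, 3.14, 3.14].

### API

Orientations are given as [roll, pitch, yaw] about the fixed x, y, z axes, in that order (R = Rz(yaw) Ry(pitch) Rx(roll)).
In Python, from plant import get_state, optics, r gives the robot as it stands.
- The arm moves only by the tool drive_tool, never from a script. Its argument "steps" is a list of rows, each an object of numbers: "dx", "dy", "dz": the shift along the tool's x, y, z in mm; "rx", "ry", "rz": the turn, a rotation vector about the tool's x, y, z in degrees; "jaw": the gripper's target within -1 to 1 (fully open at 1, half-way at 0, shut at -1). In form: [{"dx": .., "dy": .., "dz": .., "rx": .., "ry": .., "rz": .., "jaw": ..}, ...]. A call has exactly 10 rows; each row is the pose to reach, as a shift and turn from the pose commanded when the call began, along the tool's axes at that moment; what a row does not reach only later rows make up. A row lasts 1/12 s, in which the tool goes at most 41.7 mm and 7.16 degrees, less where a joint would pass 70% of its speed; a pose out of reach is approached as far as the arm can. A call with a gripper value outside its range is refused whole. The fingers move at their own pace and stop on an object; "force" is the grip in N (left out, the last holds). Time passes only in rows, so rows that repeat a pose let the fingers close, or fill a call up. It gives the time, the measured TCP pose, the force, the opening and the grip force at its end, in the units of the state.
- get_state(): the state, without advancing time (a new reading comes with each control period).
- optics.grab_frame(name): name is "side" or "top" or "wrist"; returns (picture, depth): 480x640x3 uint8, blue, green, red; 480x640 float32, m along the optical axis (not along the pixel's ray), 0 where there is no reading.
- optics.camera_info(name): a dict with "K" (3x3 intrinsics, pixels), "R" (3x3) and "t" (3): a world point X has camera coordinates R X + t. Camera axes: x right, y down, z forward; pixel columns grow to the right and rows downward; lengths in m; the calibration is good to about 2 mm. A picture is of the moment at which its call begins: read the wrist's pose just before it. camera_info takes no time and is no camera call; for the wrist camera it gives the pose at the moment of the call.
- r.hand_in(): hands the job in; it is judged then, once.
The state is a dict: "time_s": time; "joints": joint angles; "qvel": joint speeds; "effort": joint torques, N m; "tool_pos": TCP position; "tcp_rot": TCP orientation; "contact_force": force on the tool from outside, world axes, zero at the start; "moment": the same for the moment, N m; "width": opening from 0.0 (shut) to 1.0 (fully open); "grip_force": force on a finger pad.
Only numpy, scipy, OpenCV 4.12 (cv2) and the standard library are available. Lean on these libraries where they do the work, as an engineer would, in place of code of your own. Each camera call takes 0.05 s, during which the arm holds its last target. There are 200 camera calls.

### The job

The next parts are to be tried on the short end of the plug gauge, which now lies loose in its inclined V-stand with the long plug pointing up the slope: turn it end for end, so that the short plug points up the slope, and seat it in both V-blocks with the blocks between its collars. Swing the hinged strap down onto it, hook the latch's loop into the groove at the strap's end, and push the lever over its dead centre until it lies home, so that the gauge is clamped. Let go of everything, and leave the bearing, the pulley and the calliper where they lie.

Things in the scene. Friction and masses are not known exactly. Their poses are not given: they have to be found in the camera images.
- cradle: Steel plate of the bolted-down stand, sloping 25 deg, with two dark V-blocks. Origin: on a seated gauge's axis, midway between the blocks, 102 mm above the worktop. x: up the slope along the gauge; y: left of x; z: square to the slope. Blocks: |x| 22 to 44, |y| to 24, z up to -2 mm, 90 deg V; the 44 mm gap between them is open for fingers down to z = -45. Latch on the -y side, strap on +y.
- gauge: Loose double-ended plug gauge, 0.2 to 0.4 kg: round aluminium handle, 26 mm diameter, 96 mm long, between two 33 mm collars 6.5 mm thick, then 20 mm steel plugs, one 42 mm long, one 18. Origin: on its axis, middle of the handle. x: along it to the SHORT plug, at the start down the slope. Seated, its axis is the cradle's x axis, with 4 mm play each way before a collar meets a block.
- short_end (a point): Centre of the end face of the gauge's short plug, 72.5 mm from the gauge's origin.
- strap (a joint): Hinge angle of the steel strap (23 mm wide, 5 mm thick plate, rubber pad under its middle, hook at its free end). 0: shut on the gauge, plate at z = 15 to 20, y = 36 to -30 mm in the cradle frame; grows as the free end swings up and over to +y. Starts thrown back, 2.3 to 2.7 rad (2.7: stop). Light friction nearly holds its weight.
- strap_hinge (a point): Strap's hinge axis (along the cradle's x): y = 46, z = -4 mm in the cradle frame.
- strap_pin (a point): Middle of the finger pin through the strap near its hook: 8 mm diameter, 35 mm long along the cradle's x, its domed ends 6 mm proud of the strap on either side. It lies 74 mm from the hinge, at y = -25, z = 17.5 mm in the cradle frame when shut. Pinched by its two ends, the strap turns easily in the grip.
- keeper (a point): Where the loop's end bar rests in the hook at the strap's free end: y = -42, z = 20 mm in the cradle frame with the strap shut. A 90 deg V-groove across the strap, open upward (along z), between the strap's end and a lip that leans out to y = -52, z = 23 mm. The bar goes over the lip and down into the groove, which catches it from y = -48 to -34 mm.
- yoke (a joint): Angle of the loop on the lever's crank pin, from the handle's direction: 0 along the handle, negative turned toward the strap, to -2.75. Swings freely; at the start the loop has dropped back on its stop at +0.62, away from the strap. The pin lies 19 mm from the lever's pivot, 47 deg ahead of the handle in the closing sense.
- loop (a joint): Spring stretch of the loop (m): 0 slack, at most 0.010; 9 N to start it, then 6 N per mm. Between 0.003 and 0.005 when latched.
- loop_end (a point): Middle of the loop's end bar, 62 mm from its pin when slack. The loop is a U of 7 mm steel rod, its arms 33 mm apart; the end bar, 49 mm long along the cradle's x, runs past them with domed ends 8 mm beyond. It can be pinched by these ends and turns easily in such a grip; drawn toward the strap it takes the lever along as needed.
- lever (a joint): Latch lever. 0: handle square to the slope (along the cradle's z); grows as the handle swings outward (-y) and down, to its stop at 1.93 rad. Starts at 0.3 to 0.6, goes back to -0.6, friction holds it. With the loop hooked the dead centre is near 1.71; pushing takes under 12 N at the grip, and beyond it the spring draws the lever home.
- lever_pivot (a point): Lever's pivot axis (along the cradle's x): y = -70, z = -20 mm in the cradle frame.
- lever_grip (a point): On the centre line of the lever's black grip, 54 mm from the pivot. The grip is 18 mm wide along the cradle's x, 12 mm thick, and reaches from 26 to 66 mm from the pivot. Push on the side that faces the strap.
- ball_bearing: Steel ball bearing, 47 mm across, 14 mm thick, on the worktop left of the stand; leave it alone. Origin: centre of its underside.
- step_pulley: White step pulley, 50 mm across, 35 mm tall, on the worktop left of the stand; leave it alone. Origin: centre of its underside.
- calliper: Steel vernier calliper, 230 mm long, flat on the worktop left of the stand; leave it alone. Origin: centre of its underside.

How it is judged:
By the outcome, as a careful person would: the job done as asked, in the order asked, and still so for the second after the job is handed in, with the robot touching nothing.
It also fails if it takes over 64 s, if anything falls off the work surface, if the arm or the gripper's body presses on something with over 40 N, if the wrist force passes 120 N, or if a joint passes its speed limit or range.

## Working session

There is one attempt and no reset: what is moved stays moved. The work goes in short steps, Python scripts to look and compute and a tool call to move; the robot and the scene stay as the last step left them, time stands still between calls to the robot, and variables do not carry over. Pictures are saved under pics/ and viewed, at most 10 in all, crops included, and the job is handed in when it is done.

Besides the shell and the picture viewer there is one more tool, called after "Request:" by a JSON object that holds its "fn" and its "kwargs". drive_tool: Moves the arm, as the interface text tells. Its arguments: {"type":"object","properties":{"steps":{"type":"array","items":{"type":"object","properties":{"dx":{"type":"number"},"dy":{"type":"number"},"dz":{"type":"number"},"rx":{"type":"number"},"ry":{"type":"number"},"rz":{"type":"number"},"jaw":{"type":"number"}}}},"force":{"type":"number"}},"required":["steps"]}

```bash
ls; mkdir -p pics
python3 - <<'E'
from plant import get_state, optics, r
import cv2, numpy as np
s=get_state(); print(s['time_s'],s['tool_pos'],s['tcp_rot'],s['width'],r.grip_depth)
a,d=optics.grab_frame("side"); b,e=optics.grab_frame("top")
np.savez('f0.npz',a=a,d=d,b=b,e=e)
for n in("side","top"):
    c=optics.camera_info(n);print(n,c["K"].tolist(),(-c["R"].T@c["t"]).round(3),c["R"].round(3).tolist())
cv2.imwrite('pics/s0.png',a);cv2.imwrite('pics/t0.png',b)
E
```

```text
pics
0.0 [ 0.14218683 -0.63367196  0.23019569] [-3.13958726e+00  8.62054167e-05  2.20830475e-01] 1.0033742143570905 0.0187
side [[565.0285578458797, 0.0, 320.3544898412558], [0.0, 565.0285578458797, 237.793334475863], [0.0, 0.0, 1.0]] [0.175 0.713 0.718] [[-0.848, -0.53, -0.002], [-0.317, 0.51, -0.8], [0.425, -0.678, -0.6]]
top [[554.8112651382347, 0.0, 318.29722831162695], [0.0, 554.8112651382347, 233.1052211419149], [0.0, 0.0, 1.0]] [0.496 0.039 1.266] [[-0.027, -1.0, -0.005], [-0.996, 0.027, -0.082], [0.083, 0.003, -0.997]]
```

View pics/s0.png

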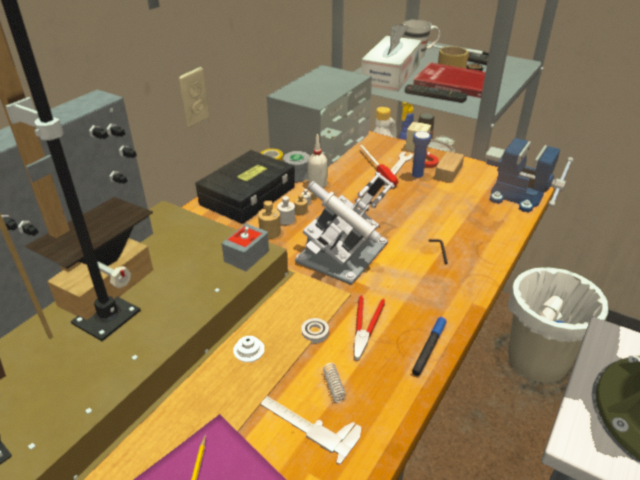

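View pics/t0.png

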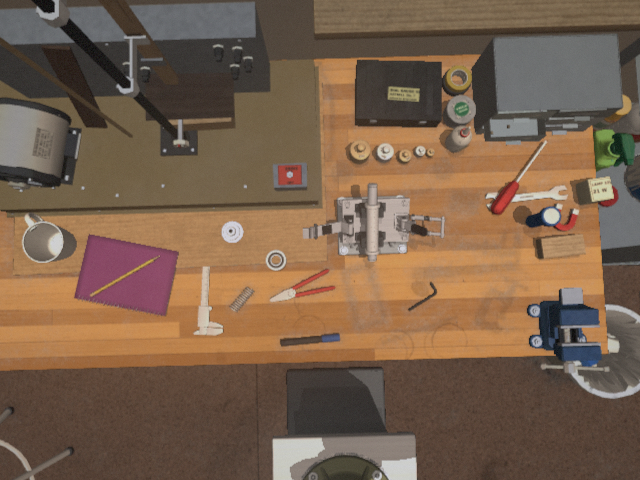

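The side view shows the stand at about (340,235) with the long plug up at (315,190). In the top view the gauge runs from (372,188) to (372,258), up the slope being +x world, with the strap on the left at (310,232) and the latch on the right at (430,226).

```bash
cat > h.py <<'E'
import numpy as np, cv2
from scipy.spatial.transform import Rotation as Ro
def cloud(d,c,u0,u1,v0,v1):
    v,u=np.mgrid[v0:v1,u0:u1]; z=d[v0:v1,u0:u1]
    K=c["K"];p=np.stack([(u-K[0,2])/K[0,0]*z,(v-K[1,2])/K[1,1]*z,z],-1)
    w=(p-c["t"])@c["R"]; w[z==0]=np.nan
    return w
E
python3 - <<'E'
from h import *
from plant import optics
f=np.load('f0.npz')
ct=optics.camera_info("top");cs=optics.camera_info("side")
T=cloud(f['e'],ct,290,460,170,280);S=cloud(f['d'],cs,280,420,140,290)
np.savez('c0.npz',T=T,S=S)
A=cv2.resize(f['b'][175:275,295:455],None,fx=5,fy=5,interpolation=cv2.INTER_CUBIC)
cv2.imwrite('pics/t1.png',A)
# handle fit: pixels top cols 366-378 rows 200-245
for v in range(182,264,4):
    row=T[v-170]; z=row[:,2]; 
    print(v,[(int(round(q[0]*1e3)),int(round(q[1]*1e3)),int(round(q[2]*1e3))) for q in row[[74,78,82,86,90]]] if 1 else 0)
E
```

```text
182 [(716, -66, 0), (716, -75, 0), (715, -84, 1), (716, -93, -3), (715, -102, 0)]
186 [(707, -65, -3), (683, -62, 142), (682, -69, 146), (680, -77, 153), (706, -102, 0)]
190 [(697, -65, 1), (675, -62, 140), (673, -69, 148), (674, -78, 142), (696, -102, 1)]
194 [(688, -64, 1), (667, -61, 140), (666, -69, 142), (666, -78, 141), (687, -101, 2)]
198 [(677, -63, 10), (659, -61, 135), (658, -69, 140), (658, -78, 137), (668, -93, 70)]
202 [(659, -58, 77), (651, -61, 132), (650, -69, 138), (650, -78, 134), (657, -91, 84)]
206 [(647, -55, 101), (642, -61, 138), (642, -69, 138), (642, -77, 135), (643, -87, 124)]
210 [(637, -54, 116), (635, -61, 130), (634, -69, 137), (634, -77, 130), (636, -87, 116)]
214 [(629, -54, 114), (627, -61, 124), (626, -69, 129), (626, -78, 127), (628, -87, 113)]
218 [(621, -54, 106), (619, -61, 122), (619, -69, 124), (619, -78, 120), (624, -92, 65)]
222 [(618, -58, 56), (611, -61, 123), (610, -69, 126), (611, -78, 117), (616, -93, 59)]
226 [(609, -57, 59), (603, -61, 112), (602, -69, 122), (602, -77, 119), (608, -93, 56)]Traceback (most recent call last):
  File "<stdin>", line 12, in <module>
ValueError: cannot convert float NaN to integer
```

View pics/t1.png

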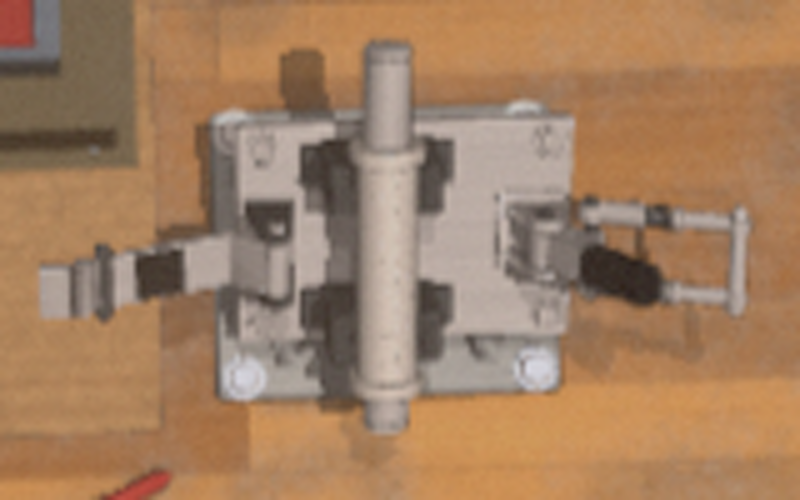

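The crop shows the gauge axis near column 387 (rows 42 to 432), with collars at rows 152 and 390. The dark block tops span about columns 328–440, the strap's pin is at about (103,283), and the loop's end bar is at (738,262).

Run:
```python
from h import *
from scipy.optimize import least_squares
c=np.load('c0.npz')
def fr(p):
    R=Ro.from_euler('ZY',[p[3],-np.radians(25)]).as_matrix(); return R,np.array(p[:3])
def sd(q,s):  # gauge: x along cradle, long plug +x ; s shift
    x=q[:,0]-s; r=np.hypot(q[:,1],q[:,2]); d=np.full(len(q),9.)
    for a,b,R in((-48,48,13),(48,54.5,16.5),(-54.5,-48,16.5),(54.5,96.5,10),(-72.5,-54.5,10)):
        dx=np.abs(x-(a+b)/2)-(b-a)/2; dr=r-R
        k=np.where((dx>0)&(dr>0),np.hypot(dx,dr),np.maximum(dx,dr)); d=np.where(np.abs(k)<np.abs(d),k,d)
    return d
for n in 'TS':
    P=c[n].reshape(-1,3)*1e3; P=P[~np.isnan(P[:,0])]
    p=np.array([612.,-69,102,0,0]); 
    for it in range(6):
        R,t=fr(p); q=(P-t)@R; m=(np.hypot(q[:,1],q[:,2])<24)&(q[:,2]>-3)&(abs(q[:,0])<105)
        Q=P[m]
        f=lambda p:sd((Q-fr(p)[1])@fr(p)[0],0)
        p=least_squares(f,p,loss='soft_l1',f_scale=2).x
    print(n,p.round(4),m.sum(),np.median(abs(f(p))))
    R,t=fr(p);q=(P-t)@R
    # block/others: print clusters
    b=(abs(q[:,1])>17)&(abs(q[:,1])<24)&(q[:,2]>-8)&(q[:,2]<6)
    print('blk x hist',np.histogram(q[b,0],np.arange(-60,61,6))[0])
    pl=(abs(q[:,1])>35)&(abs(q[:,1])<42)&(abs(q[:,0])>20)&(abs(q[:,0])<50);print('plate z',np.median(q[pl,2]))
    for lab,mm in(('strap',(q[:,1]>60)&(q[:,2]>-30)),('lat',(q[:,1]<-75)&(q[:,2]>-35))):
        z=q[mm];z=z[np.argsort(z[:,1])][::max(1,len(z)//14)];print(lab,z.round(0).astype(int).tolist())
```

```text
T [ 5.990758e+02 -7.065900e+01  1.018914e+02  3.000000e-03  0.000000e+00] 1034 1.0697541671798385
blk x hist [ 0  0  5 14 16 20 12  0  0  0  0  0  0  6 18 15 18  9  0  0]
plate z -46.49354147507088
strap [[12, 60, -17], [11, 67, -16], [5, 73, -14], [-2, 80, -9], [-4, 86, -3], [12, 95, -2], [6, 101, 6], [2, 107, 7], [-4, 114, 7], [15, 120, 10], [0, 124, 11], [0, 131, 22], [1, 137, 20], [3, 143, 18], [95, 163, -26]]
lat [[-17, -150, 9], [-6, -146, 7], [2, -143, 10], [-14, -135, 1], [-16, -125, 0], [16, -118, -3], [23, -107, -4], [12, -102, -10], [8, -97, 30], [8, -94, 27], [1, -91, 21], [22, -88, -14], [8, -85, -4], [-4, -81, 5], [8, -76, -5]]
S [ 6.039681e+02 -7.088030e+01  1.027521e+02 -3.300000e-03  0.000000e+00] 1102 1.0035896468398668
blk x hist [ 0  1  7  9 13 14  2  0  0  0  0  0  0  7 11 12  6  5  2  0]
plate z -45.232227896254614
strap [[-7, 60, -12], [-12, 62, -14], [7, 65, -13], [1, 75, -10], [-4, 88, -1], [-10, 96, 1], [7, 103, 4], [0, 109, 8], [-9, 119, 13], [-6, 127, 21], [7, 133, 24], [6, 136, 22], [-2, 139, 21], [2, 143, 24], [4, 146, 21]]
lat [[12, -367, -34], [16, -357, -18], [23, -146, 9], [-20, -141, 4], [19, -127, 2], [-17, -114, -2], [-12, -104, -6], [-15, -100, -10], [-8, -96, 33], [-14, -93, -11], [-3, -90, 27], [16, -87, -11], [19, -84, -18], [2, -81, 3], [6, -76, -6]]
```

```bash
cat >> h.py <<'E'
C0=np.array([601.,-71,102]); YAW=0.
try:
    import json; k=json.load(open('cr.json')); C0=np.array(k[:3]);YAW=k[3]
except Exception: pass
CR=Ro.from_euler('ZY',[YAW,-np.radians(25)])
def toolR(yaw,tilt=0): # yaw deg about cradle z; tilt deg about cradle x
    return CR*Ro.from_euler('x',tilt,degrees=True)*Ro.from_euler('z',yaw,degrees=True)*Ro.from_euler('x',180,degrees=True)
def cur(s): 
    R=Ro.from_euler('xyz',s['tcp_rot']);p=np.array(s['tool_pos'])*1e3
    return R,p
E
cat > g.py <<'E'
# g.py x y z yaw [tilt]; several targets separated by '/': TCP in cradle mm -> move numbers
import sys
from h import *
from plant import get_state
s=get_state();R,p=cur(s)
q=CR.inv().apply(p-C0); RR=(CR.inv()*R)
print('t %.2f'%s['time_s'],'TCPcr',q.round(1),'toolx',RR.as_matrix()[:,0].round(3),'toolz',RR.as_matrix()[:,2].round(3),'J',np.round(s['joints'],2),'F',np.round(CR.inv().apply(s['contact_force']),1),'w',round(s['width']*85,1),'gf',round(float(s['grip_force']),1))
for g in ' '.join(sys.argv[1:]).split('/'):
    v=[float(k) for k in g.split()]
    if not v: continue
    T=toolR(v[3],v[4] if len(v)>4 else 0)
    d=R.inv().apply(C0+CR.apply(v[:3])-p); w=(R.inv()*T).as_rotvec(degrees=True)
    print(g,'-> d',d.round(1),'r',w.round(1))
E
python3 g.py 0 0 150 0
```

```text
t 0.10 TCPcr [-361.6 -562.7  310.2] toolx [ 0.884  0.219 -0.412] toolz [-0.423  0.002 -0.906] J [ 1.36  0.32 -0.07  1.45  0.02  1.37 -0.06] F [ 0.1 -0.8 -0.3] w 85.1 gf 0.0
0 0 150 0 -> d [ 509.1 -462.5   -6.9] r [-2.9 24.9 12.4]
```

Request:
{"fn": "drive_tool", "kwargs": {"steps": [{"dx":25,"dy":-20,"dz":-30,"jaw":0.6},{"dx":50,"dy":-45,"dz":-50,"jaw":0.6},{"dx":80,"dy":-72,"dz":-60,"rx":-0.5,"ry":5,"rz":3,"jaw":0.6},{"dx":110,"dy":-100,"dz":-60,"rx":-1,"ry":8,"rz":4,"jaw":0.3},{"dx":140,"dy":-128,"dz":-60,"rx":-1,"ry":12,"rz":6,"jaw":0.3},{"dx":170,"dy":-155,"dz":-60,"rx":-2,"ry":15,"rz":7,"jaw":0.3},{"dx":200,"dy":-182,"dz":-60,"rx":-2,"ry":18,"rz":9,"jaw":0.1},{"dx":230,"dy":-210,"dz":-60,"rx":-2,"ry":20,"rz":10,"jaw":0.1},{"dx":260,"dy":-237,"dz":-60,"rx":-3,"ry":22,"rz":11,"jaw":0.1},{"dx":290,"dy":-265,"dz":-60,"rx":-2.9,"ry":24.9,"rz":12.4,"jaw":0.1}]}}

```text
invalid input
```

```bash
python3 g.py 0 0 150 0
```

```text
t 0.10 TCPcr [-361.6 -562.7  310.2] toolx [ 0.884  0.219 -0.412] toolz [-0.423  0.002 -0.906] J [ 1.36  0.32 -0.07  1.45  0.02  1.37 -0.06] F [ 0.1 -0.8 -0.3] w 85.1 gf 0.0
0 0 150 0 -> d [ 509.1 -462.5   -6.9] r [-2.9 24.9 12.4]
```

Request:
{"fn": "drive_tool", "kwargs": {"steps": [{"dx":25,"dy":-20,"dz":-30,"rx":0,"ry":0,"rz":0,"jaw":0.6},{"dx":50,"dy":-45,"dz":-50,"rx":0,"ry":2,"rz":1,"jaw":0.6},{"dx":80,"dy":-72,"dz":-60,"rx":-0.5,"ry":5,"rz":3,"jaw":0.6},{"dx":110,"dy":-100,"dz":-60,"rx":-1,"ry":8,"rz":4,"jaw":0.3},{"dx":140,"dy":-128,"dz":-60,"rx":-1,"ry":12,"rz":6,"jaw":0.3},{"dx":170,"dy":-155,"dz":-60,"rx":-2,"ry":15,"rz":7,"jaw":0.3},{"dx":200,"dy":-182,"dz":-60,"rx":-2,"ry":18,"rz":9,"jaw":0.1},{"dx":230,"dy":-210,"dz":-60,"rx":-2,"ry":20,"rz":10,"jaw":0.1},{"dx":260,"dy":-237,"dz":-60,"rx":-3,"ry":22,"rz":11,"jaw":0.1},{"dx":290,"dy":-265,"dz":-60,"rx":-2.9,"ry":24.9,"rz":12.4,"jaw":0.1}], "force": 100}}

```text
time_s: 0.93
tool_pos: [0.3684, -0.3099, 0.2912]
tcp_rot: [3.139, -0.438, 0.001]
contact_force: [1.3, 0.1, 0.5]
width: 0.547
grip_force: 0.0
```

```bash
python3 g.py 0 0 150 0
```

```text
t 0.93 TCPcr [-130.9 -238.9  269.8] toolx [1.    0.001 0.002] toolz [ 0.002 -0.002 -1.   ] J [ 1.22 -0.28 -0.26  2.   -0.46  1.18 -0.49] F [ 1.4  0.1 -0.1] w 46.5 gf 0.0
0 0 150 0 -> d [ 130.9 -239.1  119.4] r [ 0.1 -0.1  0.1]
```

Request:
{"fn": "drive_tool", "kwargs": {"steps": [{"dx":20,"dy":-30,"dz":5,"rx":0,"ry":0,"rz":0,"jaw":0.1},{"dx":40,"dy":-60,"dz":15,"rx":0,"ry":0,"rz":0,"jaw":0.1},{"dx":60,"dy":-90,"dz":30,"rx":0,"ry":0,"rz":0,"jaw":0.1},{"dx":80,"dy":-120,"dz":45,"rx":0,"ry":0,"rz":0,"jaw":0.1},{"dx":95,"dy":-150,"dz":60,"rx":0,"ry":0,"rz":0,"jaw":0.1},{"dx":110,"dy":-180,"dz":75,"rx":0,"ry":0,"rz":0,"jaw":0.1},{"dx":120,"dy":-210,"dz":90,"rx":0,"ry":0,"rz":0,"jaw":0.1},{"dx":130,"dy":-230,"dz":105,"rx":0,"ry":0,"rz":0,"jaw":0.1},{"dx":131,"dy":-239,"dz":119,"rx":0,"ry":0,"rz":0,"jaw":0.1},{"dx":131,"dy":-239,"dz":119,"rx":0,"ry":0,"rz":0,"jaw":0.1}]}}

```text
time_s: 1.77
tool_pos: [0.5356, -0.0694, 0.2352]
tcp_rot: [3.14, -0.432, 0.007]
contact_force: [-0.8, 0.5, -0.5]
width: 0.552
grip_force: 0.0
```

```bash
python3 g.py 0 0 0 0
python3 - <<'E'
from h import *
from plant import optics
c=optics.camera_info("wrist"); a,d=optics.grab_frame("wrist")
np.savez('w1.npz',a=a,d=d,**c); cv2.imwrite('pics/w1.png',a)
print(CR.inv().apply(-c["R"].T@c["t"]*1e3-C0).round(), (CR.inv().as_matrix()@c["R"].T).round(2).tolist(),(d>0).mean())
E
```

```text
t 1.77 TCPcr [ -3.    1.6 148.4] toolx [ 1.     0.006 -0.004] toolz [-0.004  0.001 -1.   ] J [ 0.55 -0.22 -0.38  2.06 -0.2   0.86 -1.31] F [-0.9  0.5 -0.1] w 46.9 gf 0.0
0 0 0 0 -> d [  3.7   1.8 148.4] r [-0.1  0.3  0.4]
[ 68.   2. 291.] [[0.01, -0.96, -0.28], [-1.0, -0.01, -0.0], [-0.0, 0.28, -0.96]] 0.9960221354166666
```

View pics/w1.png

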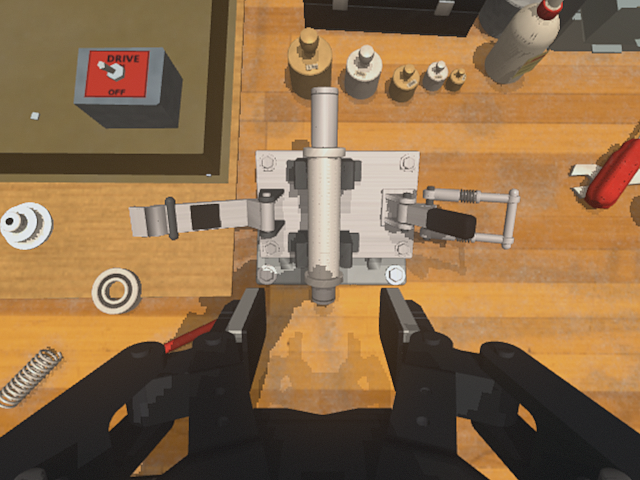

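The wrist view shows the gauge from (323,90) to (323,300), with the blocks between its collars. The strap's pin is at (171,218) and the loop's end bar runs (515,192)–(508,245). The fingers are clear.

```bash
cat > fit.py <<'E'
from h import *
from scipy.optimize import least_squares
def sd(q,sgn=1):
    x=sgn*q[:,0]; r=np.hypot(q[:,1],q[:,2]); d=np.full(len(q),9.)
    for a,b,R in((-48,48,13),(48,54.5,16.5),(-54.5,-48,16.5),(54.5,96.5,10),(-72.5,-54.5,10)):
        dx=np.abs(x-(a+b)/2)-(b-a)/2; dr=r-R
        k=np.where((dx>0)&(dr>0),np.hypot(dx,dr),np.maximum(dx,dr)); d=np.where(np.abs(k)<np.abs(d),k,d)
    return d
def fitg(P,p,sgn=1):
    fr=lambda p:(Ro.from_euler('ZY',[p[3],-np.radians(p[4])]).as_matrix(),np.array(p[:3]))
    for it in range(6):
        R,t=fr(p); q=(P-t)@R; m=(np.hypot(q[:,1],q[:,2])<22)&(q[:,2]>-2)&(abs(q[:,0])<104)
        f=lambda p:sd((P[m]-fr(p)[1])@fr(p)[0],sgn)
        p=least_squares(f,p,loss='soft_l1',f_scale=2,x_scale=[1,1,1,.01,1]).x
    return p,np.median(abs(f(p))),m.sum()
E
python3 - <<'E'
from fit import *
w=np.load('w1.npz'); c={k:w[k] for k in"KRt"}
P=cloud(w['d'],c,0,640,0,310).reshape(-1,3)*1e3;P=P[~np.isnan(P[:,0])]
p,e,n=fitg(P,[601,-71,102,0,25.]); print(p.round(3),e,n)
R=Ro.from_euler('ZY',[p[3],-np.radians(25)]);q=R.inv().apply(P-p[:3])
for lo,hi in((17,24),(-24,-17)):
    b=(q[:,1]>lo)&(q[:,1]<hi)&(q[:,2]>-6)&(q[:,2]<3);print(np.histogram(q[b,0],np.arange(-54,55,3))[0], np.median(q[b,2]))
b=(q[:,1]>60)&(q[:,1]<170)&(abs(q[:,0])<40)&(q[:,2]>-35)
for y in range(62,160,6):
    k=b&(abs(q[:,1]-y)<3)
    if k.sum()>5: print('S',y,k.sum(),np.percentile(q[k,0],[2,50,98]).round(1),np.percentile(q[k,2],[10,50,90]).round(1))
b=(q[:,1]<-75)&(q[:,1]>-170)&(abs(q[:,0])<45)&(q[:,2]>-40)
for y in range(-160,-74,6):
    k=b&(abs(q[:,1]-y)<3)
    if k.sum()>5: print('L',y,k.sum(),np.percentile(q[k,0],[2,50,98]).round(1),np.percentile(q[k,2],[10,50,90]).round(1))
# grip (dark)
E
```

```text
[ 6.03776e+02 -6.98990e+01  1.02515e+02  3.00000e-03  2.49500e+01] 0.38082387256263317 7149
[ 0  0  0 13 26 26 28 26 32 30 34  0  0  0  0  0  0  0  0  0  0  0  0  0
  0 17 35 36 35 32 33 35 36  0  0  0] -2.0301910284546993
[ 0  0  0 11 31 27 29 28 27 29 33  0  0  0  0  0  0  0  0  0  0  0  0  0
  0 17 35 34 30 34 35 34 25  0  0  0] -2.1270756887448403
S 62 139 [-10.7   1.4  11.8] [-15.7 -13.5 -11.2]
S 68 220 [-10.7   1.1  11.7] [-16.  -14.4 -13.1]
S 74 218 [-10.6   0.6  11.8] [-12.9 -11.6 -10.2]
S 80 228 [-10.7   1.   11.7] [-10.4  -8.7  -7.3]
S 86 256 [-10.5   1.1  11.7] [-7.6 -4.3 -2.3]
S 92 242 [-10.5   1.3  11.8] [-3.1 -1.1  0.4]
S 98 248 [-10.4   1.4  11.7] [-0.2  1.8  3.4]
S 104 231 [-10.6   1.6  11.7] [2.3 3.8 5.1]
S 110 266 [-10.8   0.7  11.8] [3.7 5.4 7. ]
S 116 374 [-15.1   1.2  16.6] [ 6.9  9.2 11.2]
S 122 352 [-13.7   1.3  16.3] [10.1 11.8 15.2]
S 128 320 [-10.4   1.2  11.8] [15.8 18.3 19.8]
S 134 257 [-10.8   0.8  11.9] [19.2 20.2 21.1]
S 140 217 [-10.4   1.3  11.8] [18.7 19.4 20.4]
S 146 111 [-10.5   1.   11.7] [17.9 18.7 19.5]
L -148 293 [-21.9   2.5  24.2] [ 8.1  9.4 10.8]
L -142 399 [-21.1   1.2  22.4] [5.6 7.9 9.9]
L -136 155 [-18.3  13.8  20.1] [2.8 5.  6.6]
L -130 154 [-18.7  14.   20.2] [0.6 2.7 4.5]
L -124 149 [-19.5  14.4  21.6] [-1.4  0.8  2.2]
L -118 131 [-20.6  16.3  21.9] [-4.1 -1.2  0.6]
L -112 128 [-20.6  16.7  21.8] [-6.  -3.4 -1.2]
L -106 270 [-19.9   5.8  21.5] [-6.8 30.8 36.2]
L -100 428 [-19.2   4.2  21.3] [-8.7 32.7 36.7]
L -94 481 [-19.4   3.3  21.2] [-10.6  24.1  30.8]
L -88 542 [-21.3   4.8  22.5] [-14.2  10.   21. ]
L -82 370 [-18.1   2.4  19.5] [-15.1   4.7  12.4]
L -76 181 [-37.2   2.7  37.9] [-23.1  -2.6   0.8]
```

```bash
echo '[604.4,-69.9,102.6,0.003]' > cr.json; python3 g.py 0 0 30 0 / 0 0 -18 0
```

```text
t 1.82 TCPcr [ -6.1  -1.6 150.4] toolx [ 1.     0.001 -0.003] toolz [-0.003 -0.002 -1.   ] J [ 0.55 -0.22 -0.37  2.06 -0.2   0.87 -1.31] F [0.  0.2 0.4] w 46.9 gf 0.0
0 0 30 0  -> d [  6.5  -1.8 120.4] r [0.1 0.2 0.1]
 0 0 -18 0 -> d [  6.7  -1.9 168.4] r [0.1 0.2 0.1]
```

Request:
{"fn": "drive_tool", "kwargs": {"steps": [{"dx":4,"dy":-1,"dz":20,"rx":0,"ry":0,"rz":0,"jaw":0.1},{"dx":6.5,"dy":-1.9,"dz":45,"rx":0,"ry":0,"rz":0,"jaw":0.1},{"dx":6.5,"dy":-1.9,"dz":70,"rx":0,"ry":0,"rz":0,"jaw":0.1},{"dx":6.5,"dy":-1.9,"dz":90,"rx":0,"ry":0,"rz":0,"jaw":0.1},{"dx":6.5,"dy":-1.9,"dz":110,"rx":0,"ry":0,"rz":0,"jaw":0.1},{"dx":6.5,"dy":-1.9,"dz":125,"rx":0,"ry":0,"rz":0,"jaw":0.1},{"dx":6.5,"dy":-1.9,"dz":140,"rx":0,"ry":0,"rz":0,"jaw":0.1},{"dx":6.5,"dy":-1.9,"dz":155,"rx":0,"ry":0,"rz":0,"jaw":0.1},{"dx":6.7,"dy":-1.9,"dz":168,"rx":0,"ry":0,"rz":0,"jaw":0.1},{"dx":6.7,"dy":-1.9,"dz":168,"rx":0,"ry":0,"rz":0,"jaw":0.1}]}}

```text
time_s: 2.65
tool_pos: [0.612, -0.0737, 0.0865]
tcp_rot: [3.139, -0.433, -0.001]
contact_force: [-1.1, 0.6, -0.7]
width: 0.553
grip_force: 0.0
```

```bash
python3 g.py 0 0 -18 0
```

```text
t 2.65 TCPcr [  0.   -3.8 -17.8] toolx [ 1.    -0.004 -0.004] toolz [-0.004 -0.004 -1.   ] J [ 0.51  0.13 -0.43  2.08  0.04  0.52 -1.51] F [-1.3  0.6 -0.2] w 47.0 gf 0.0
0 0 -18 0 -> d [-0.1 -3.8  0.2] r [ 0.2  0.2 -0.2]
```

Request:
{"fn": "drive_tool", "kwargs": {"steps": [{"dx":0,"dy":-3.8,"dz":0,"rx":0,"ry":0,"rz":0,"jaw":0.1},{"dx":0,"dy":-3.8,"dz":0,"rx":0,"ry":0,"rz":0,"jaw":0.1},{"dx":0,"dy":-3.8,"dz":0,"rx":0,"ry":0,"rz":0,"jaw":-0.2},{"dx":0,"dy":-3.8,"dz":0,"rx":0,"ry":0,"rz":0,"jaw":-0.8},{"dx":0,"dy":-3.8,"dz":0,"rx":0,"ry":0,"rz":0,"jaw":-1},{"dx":0,"dy":-3.8,"dz":0,"rx":0,"ry":0,"rz":0,"jaw":-1},{"dx":0,"dy":-3.8,"dz":0,"rx":0,"ry":0,"rz":0,"jaw":-1},{"dx":0,"dy":-3.8,"dz":0,"rx":0,"ry":0,"rz":0,"jaw":-1},{"dx":0,"dy":-3.8,"dz":0,"rx":0,"ry":0,"rz":0,"jaw":-1},{"dx":0,"dy":-3.8,"dz":0,"rx":0,"ry":0,"rz":0,"jaw":-1}], "force": 100}}

```text
time_s: 3.48
tool_pos: [0.6135, -0.0703, 0.0907]
tcp_rot: [3.136, -0.438, 0.001]
contact_force: [-5.5, -3.3, 6.3]
width: 0.271
grip_force: 97.6
```

```bash
python3 g.py 0 0 100 0
```

```text
t 3.48 TCPcr [  3.3  -0.5 -14.6] toolx [ 1.    -0.002  0.002] toolz [ 0.002 -0.007 -1.   ] J [ 0.51  0.12 -0.44  2.08  0.04  0.52 -1.52] F [-2.3 -3.3  8. ] w 23.1 gf 97.6
0 0 100 0 -> d [  -3.     0.3 -114.6] r [ 0.4 -0.1 -0.1]
```

Request:
{"fn": "drive_tool", "kwargs": {"steps": [{"dx":0,"dy":0,"dz":-6,"rx":0,"ry":0,"rz":0,"jaw":-1},{"dx":0,"dy":0,"dz":-18,"rx":0,"ry":0,"rz":0,"jaw":-1},{"dx":0,"dy":0,"dz":-32,"rx":0,"ry":0,"rz":0,"jaw":-1},{"dx":0,"dy":0,"dz":-46,"rx":0,"ry":0,"rz":0,"jaw":-1},{"dx":0,"dy":0,"dz":-60,"rx":0,"ry":0,"rz":0,"jaw":-1},{"dx":0,"dy":0,"dz":-75,"rx":0,"ry":0,"rz":0,"jaw":-1},{"dx":0,"dy":0,"dz":-90,"rx":0,"ry":0,"rz":0,"jaw":-1},{"dx":0,"dy":0,"dz":-105,"rx":0,"ry":0,"rz":0,"jaw":-1},{"dx":0,"dy":0,"dz":-115,"rx":0,"ry":0,"rz":0,"jaw":-1},{"dx":0,"dy":0,"dz":-115,"rx":0,"ry":0,"rz":0,"jaw":-1}]}}

```text
time_s: 4.32
tool_pos: [0.565, -0.0678, 0.1955]
tcp_rot: [3.137, -0.44, 0.002]
contact_force: [0.7, -0.5, -1.4]
width: 0.268
grip_force: 98.2
```

```bash
python3 g.py 0 0 100 60 / 0 0 100 120
python3 - <<'E'
from fit import *
from plant import optics
c=optics.camera_info("wrist"); a,d=optics.grab_frame("wrist"); cv2.imwrite('pics/w2.png',a)
P=cloud(d,c,0,640,0,480).reshape(-1,3)*1e3;P=P[~np.isnan(P[:,0])]
q0=CR.apply([0,0,118])+C0
p,e,n=fitg(P,[*q0,0.003,25.]);print(p.round(3),e,n,'cr',CR.inv().apply(p[:3]-C0).round(1))
E
```

```text
t 4.32 TCPcr [  3.5   2.3 100.9] toolx [ 1.    -0.001  0.004] toolz [ 0.004 -0.005 -1.   ] J [ 0.55 -0.12 -0.42  2.07 -0.14  0.75 -1.36] F [ 0.1 -0.5 -1.6] w 22.8 gf 98.2
0 0 100 60  -> d [-3.5  2.3  0.9] r [  0.4  -0.  -60. ]
 0 0 100 120 -> d [-3.5  2.3  0.9] r [   0.4    0.2 -120. ]
[ 5.55659e+02 -6.71510e+01  2.07553e+02  5.00000e-03  2.47950e+01] 0.3252497738782747 24897 cr [  0.2   2.9 115.7]
```

Request:
{"fn": "drive_tool", "kwargs": {"steps": [{"dx":0,"dy":0,"dz":0,"rx":0,"ry":0,"rz":-7,"jaw":-1},{"dx":0,"dy":0,"dz":0,"rx":0,"ry":0,"rz":-14,"jaw":-1},{"dx":0,"dy":0,"dz":0,"rx":0,"ry":0,"rz":-21,"jaw":-1},{"dx":0,"dy":0,"dz":0,"rx":0,"ry":0,"rz":-28,"jaw":-1},{"dx":0,"dy":0,"dz":0,"rx":0,"ry":0,"rz":-35,"jaw":-1},{"dx":0,"dy":0,"dz":0,"rx":0,"ry":0,"rz":-42,"jaw":-1},{"dx":0,"dy":0,"dz":0,"rx":0,"ry":0,"rz":-49,"jaw":-1},{"dx":0,"dy":0,"dz":0,"rx":0,"ry":0,"rz":-56,"jaw":-1},{"dx":0,"dy":0,"dz":0,"rx":0,"ry":0,"rz":-63,"jaw":-1},{"dx":0,"dy":0,"dz":0,"rx":0,"ry":0,"rz":-70,"jaw":-1}]}}

```text
time_s: 5.2
tool_pos: [0.564, -0.0673, 0.1913]
tcp_rot: [2.73, -0.14, 1.258]
contact_force: [0.4, 0.3, -1.9]
width: 0.271
grip_force: 98.1
```

Request:
{"fn": "drive_tool", "kwargs": {"steps": [{"dx":0,"dy":0,"dz":0,"rx":0,"ry":0,"rz":-7,"jaw":-1},{"dx":0,"dy":0,"dz":0,"rx":0,"ry":0,"rz":-14,"jaw":-1},{"dx":0,"dy":0,"dz":0,"rx":0,"ry":0,"rz":-21,"jaw":-1},{"dx":0,"dy":0,"dz":0,"rx":0,"ry":0,"rz":-28,"jaw":-1},{"dx":0,"dy":0,"dz":0,"rx":0,"ry":0,"rz":-35,"jaw":-1},{"dx":0,"dy":0,"dz":0,"rx":0,"ry":0,"rz":-42,"jaw":-1},{"dx":0,"dy":0,"dz":0,"rx":0,"ry":0,"rz":-49,"jaw":-1},{"dx":0,"dy":0,"dz":0,"rx":0,"ry":0,"rz":-56,"jaw":-1},{"dx":0,"dy":0,"dz":0,"rx":0,"ry":0,"rz":-63,"jaw":-1},{"dx":0,"dy":0,"dz":0,"rx":0,"ry":0,"rz":-70,"jaw":-1}]}}

```text
time_s: 6.03
tool_pos: [0.5641, -0.0673, 0.1913]
tcp_rot: [2.856, 0.331, 2.403]
contact_force: [0.5, -0.4, -2.4]
width: 0.275
grip_force: 98.1
```

```bash
python3 g.py -3.3 0 60 180
```

```text
t 6.03 TCPcr [ 0.9  2.7 97.4] toolx [-0.769  0.639 -0.   ] toolz [-0.002 -0.003 -1.   ] J [ 0.35 -0.12 -0.23  2.08 -0.1   0.75  1.05] F [-0.5 -0.4 -2.4] w 23.3 gf 98.1
-3.3 0 60 180 -> d [ 1.6 -4.6 37.5] r [ -0.2  -0.1 -39.7]
```

Request:
{"fn": "drive_tool", "kwargs": {"steps": [{"dx":0,"dy":0,"dz":0,"rx":0,"ry":0,"rz":-7,"jaw":-1},{"dx":0,"dy":0,"dz":0,"rx":0,"ry":0,"rz":-14,"jaw":-1},{"dx":0,"dy":0,"dz":0,"rx":0,"ry":0,"rz":-21,"jaw":-1},{"dx":0,"dy":0,"dz":0,"rx":0,"ry":0,"rz":-28,"jaw":-1},{"dx":1,"dy":-2,"dz":5,"rx":0,"ry":0,"rz":-35,"jaw":-1},{"dx":1.6,"dy":-4.6,"dz":15,"rx":0,"ry":0,"rz":-39.7,"jaw":-1},{"dx":1.6,"dy":-4.6,"dz":25,"rx":0,"ry":0,"rz":-39.7,"jaw":-1},{"dx":1.6,"dy":-4.6,"dz":32,"rx":0,"ry":0,"rz":-39.7,"jaw":-1},{"dx":1.6,"dy":-4.6,"dz":37.5,"rx":0,"ry":0,"rz":-39.7,"jaw":-1},{"dx":1.6,"dy":-4.6,"dz":37.5,"rx":0,"ry":0,"rz":-39.7,"jaw":-1}]}}

```text
time_s: 6.87
tool_pos: [0.5762, -0.0698, 0.1552]
tcp_rot: [3.141, 0.434, 3.136]
contact_force: [0.3, -0.4, -2.0]
width: 0.267
grip_force: 98.2
```

```bash
python3 g.py -3.3 0.6 -12.8 180
python3 - <<'E'
from fit import *
from plant import optics
c=optics.camera_info("wrist"); a,d=optics.grab_frame("wrist"); cv2.imwrite('pics/w3.png',a)
P=cloud(d,c,0,640,0,480).reshape(-1,3)*1e3;P=P[~np.isnan(P[:,0])]
q0=CR.apply([0,0,75])+C0
p,e,n=fitg(P,[*q0,0.003,25.],-1);print(p.round(3),e,n,'cr',CR.inv().apply(p[:3]-C0).round(1))
E
```

```text
t 6.87 TCPcr [-3.3  0.1 59.5] toolx [-1.     0.008  0.003] toolz [-0.003 -0.003 -1.   ] J [ 0.29 -0.05 -0.18  2.1  -0.08  0.67  1.72] F [-0.6 -0.4 -1.9] w 22.7 gf 98.2
-3.3 0.6 -12.8 180 -> d [-0.3  0.7 72.3] r [-0.2 -0.2 -0.5]
[ 5.75330e+02 -6.89980e+01  1.71093e+02 -2.00000e-03  2.51730e+01] 0.3309501372583963 24955 cr [ 2.6  1.  74.4]
```

Request:
{"fn": "drive_tool", "kwargs": {"steps": [{"dx":1,"dy":-0.4,"dz":10,"rx":0,"ry":0,"rz":0,"jaw":-1},{"dx":1.5,"dy":-0.4,"dz":20,"rx":0,"ry":0,"rz":0,"jaw":-1},{"dx":1.5,"dy":-0.4,"dz":30,"rx":0,"ry":0,"rz":0,"jaw":-1},{"dx":1.5,"dy":-0.4,"dz":40,"rx":0,"ry":0,"rz":0,"jaw":-1},{"dx":1.5,"dy":-0.4,"dz":48,"rx":0,"ry":0,"rz":0,"jaw":-1},{"dx":1.5,"dy":-0.4,"dz":54,"rx":0,"ry":0,"rz":0,"jaw":-1},{"dx":1.5,"dy":-0.4,"dz":56,"rx":0,"ry":0,"rz":0,"jaw":-1},{"dx":1.5,"dy":-0.4,"dz":56,"rx":0,"ry":0,"rz":0,"jaw":-1},{"dx":1.5,"dy":-0.4,"dz":56,"rx":0,"ry":0,"rz":0,"jaw":-1},{"dx":1.5,"dy":-0.4,"dz":56,"rx":0,"ry":0,"rz":0,"jaw":-1}]}}

```text
time_s: 7.75
tool_pos: [0.5994, -0.0708, 0.1065]
tcp_rot: [-3.141, 0.437, 3.137]
contact_force: [0.2, 1.2, -2.2]
width: 0.274
grip_force: 98.2
```

```bash
python3 g.py -4.8 -0.3 -15 180
python3 - <<'E'
from fit import *
from plant import optics
c=optics.camera_info("wrist"); a,d=optics.grab_frame("wrist"); cv2.imwrite('pics/w4.png',a)
P=cloud(d,c,0,640,0,480).reshape(-1,3)*1e3;P=P[~np.isnan(P[:,0])]
q0=CR.apply([0,0,18])+C0
p,e,n=fitg(P,[*q0,0.003,25.],-1);print(p.round(3),e,n,'cr',CR.inv().apply(p[:3]-C0).round(1))
q=CR.inv().apply(P-C0)
for lo,hi in((18,24),(-24,-18)):
    b=(q[:,1]>lo)&(q[:,1]<hi)&(q[:,2]>-6)&(q[:,2]<2);print(np.histogram(q[b,0],np.arange(-54,55,3))[0])
E
```

```text
t 7.75 TCPcr [-2.9 -0.9  5.6] toolx [-1.     0.007 -0.001] toolz [ 0.001 -0.004 -1.   ] J [ 0.28  0.06 -0.19  2.1  -0.05  0.55  1.7 ] F [-0.8  1.2 -2.1] w 23.3 gf 98.2
-4.8 -0.3 -15 180 -> d [ 1.9  0.7 20.6] r [-0.2  0.1 -0.4]
[598.483 -69.972 122.425  -0.     25.413] 0.32682955373417677 24928 cr [ 3.  -0.1 20.5]
[  0   0   0  58  83 102  93  98  95  89  64   0   0   0   0   0   0   0
   0   0   0   0   0   0   0   0   0   0   0   0   0   0   0   0   0   0]
[ 0  0  0 50 76 86 89 90 82 87 60  0  0  0  0  0  0  0  0  0  0  0  0  0
  0  0  0  0  0  0  0  0  0  0  0  0]
```

Request:
{"fn": "drive_tool", "kwargs": {"steps": [{"dx":2,"dy":0.2,"dz":2,"rx":0,"ry":0,"rz":0,"jaw":-1},{"dx":3,"dy":0.2,"dz":5,"rx":0,"ry":0,"rz":0,"jaw":-1},{"dx":3,"dy":0.2,"dz":9,"rx":0,"ry":0,"rz":0,"jaw":-1},{"dx":3,"dy":0.2,"dz":12,"rx":0,"ry":0,"rz":0,"jaw":-1},{"dx":3,"dy":0.2,"dz":15,"rx":0,"ry":0,"rz":0,"jaw":-1},{"dx":3,"dy":0.2,"dz":17,"rx":0,"ry":0,"rz":0,"jaw":-1},{"dx":3,"dy":0.2,"dz":19,"rx":0,"ry":0,"rz":0,"jaw":-1},{"dx":3,"dy":0.2,"dz":20,"rx":0,"ry":0,"rz":0,"jaw":-1},{"dx":3,"dy":0.2,"dz":20.5,"rx":0,"ry":0,"rz":0,"jaw":-1},{"dx":3,"dy":0.2,"dz":20.5,"rx":0,"ry":0,"rz":0,"jaw":-1}]}}

```text
time_s: 8.63
tool_pos: [0.6047, -0.0704, 0.0867]
tcp_rot: [-3.141, 0.436, 3.138]
contact_force: [-7.4, 1.1, 5.7]
width: 0.274
grip_force: 99.7
```

```bash
python3 g.py -4.8 -0.3 -15 180
python3 - <<'E'
from fit import *
from plant import optics
c=optics.camera_info("wrist"); a,d=optics.grab_frame("wrist"); cv2.imwrite('pics/w5.png',a)
P=cloud(d,c,0,640,0,480).reshape(-1,3)*1e3;P=P[~np.isnan(P[:,0])]
p,e,n=fitg(P,[*C0,0.003,25.],-1);print(p.round(3),e,n,'cr',CR.inv().apply(p[:3]-C0).round(1))
E
```

```text
t 8.63 TCPcr [ -6.5  -0.5 -14.5] toolx [-1.     0.006  0.   ] toolz [-0.001 -0.003 -1.   ] J [ 0.27  0.1  -0.19  2.1  -0.04  0.51  1.69] F [-4.3  1.1  8.3] w 23.3 gf 99.7
-4.8 -0.3 -15 180 -> d [-1.7  0.2  0.5] r [-0.2 -0.  -0.3]
[603.902 -69.556 102.704   0.     25.311] 0.35048967046141755 26182 cr [-0.4  0.3  0.3]
```

Request:
{"fn": "drive_tool", "kwargs": {"steps": [{"dx":0,"dy":0,"dz":0,"rx":0,"ry":0,"rz":0,"jaw":-0.2},{"dx":0,"dy":0,"dz":0,"rx":0,"ry":0,"rz":0,"jaw":0},{"dx":0,"dy":0,"dz":0,"rx":0,"ry":0,"rz":0,"jaw":0.05},{"dx":0,"dy":0,"dz":0,"rx":0,"ry":0,"rz":0,"jaw":0.05},{"dx":0,"dy":0,"dz":-10,"rx":0,"ry":0,"rz":0,"jaw":0.05},{"dx":0,"dy":0,"dz":-30,"rx":0,"ry":0,"rz":0,"jaw":0.05},{"dx":0,"dy":0,"dz":-55,"rx":0,"ry":0,"rz":0,"jaw":0.05},{"dx":0,"dy":0,"dz":-80,"rx":0,"ry":0,"rz":0,"jaw":0.05},{"dx":0,"dy":0,"dz":-105,"rx":0,"ry":0,"rz":0,"jaw":0.2},{"dx":0,"dy":0,"dz":-115,"rx":0,"ry":0,"rz":0,"jaw":0.35}]}}

```text
time_s: 9.52
tool_pos: [0.5571, -0.0706, 0.1947]
tcp_rot: [-3.14, 0.442, 3.138]
contact_force: [-0.3, 0.5, -0.1]
width: 0.675
grip_force: 0.0
```

```bash
python3 g.py -5 60 100 135 / 0 119 90 90
python3 - <<'E'
from fit import *
from plant import optics
c=optics.camera_info("wrist"); a,d=optics.grab_frame("wrist"); cv2.imwrite('pics/w6.png',a)
P=cloud(d,c,0,640,0,480).reshape(-1,3)*1e3;P=P[~np.isnan(P[:,0])]
p,e,n=fitg(P,[*C0,0.003,25.],-1);print(p.round(3),e,n,'cr',CR.inv().apply(p[:3]-C0).round(1))
E
```

```text
t 9.52 TCPcr [ -3.9  -0.6 103.5] toolx [-1.     0.006 -0.006] toolz [ 0.006 -0.005 -1.   ] J [ 0.3  -0.14 -0.18  2.09 -0.1   0.75  1.74] F [-0.3  0.5  0. ] w 57.4 gf 0.0
-5 60 100 135  -> d [ 1.5 60.6  3.2] r [-0.1  0.4 44.6]
 0 119 90 90 -> d [ -3.1 119.6  12.9] r [ 0.1  0.5 89.6]
[ 6.03820e+02 -6.93330e+01  1.02473e+02  3.00000e-03  2.50520e+01] 0.35994384056044915 9633 cr [-0.6  0.6  0.1]
```

Request:
{"fn": "drive_tool", "kwargs": {"steps": [{"dx":0,"dy":5,"dz":0,"rx":0,"ry":0,"rz":7,"jaw":0.4},{"dx":0,"dy":15,"dz":0,"rx":0,"ry":0,"rz":14,"jaw":0.4},{"dx":0,"dy":27,"dz":0,"rx":0,"ry":0,"rz":21,"jaw":0.4},{"dx":-1,"dy":40,"dz":0,"rx":0,"ry":0,"rz":28,"jaw":0.4},{"dx":-1,"dy":55,"dz":0,"rx":0,"ry":0,"rz":35,"jaw":0.4},{"dx":-2,"dy":70,"dz":0,"rx":0,"ry":0,"rz":42,"jaw":0.4},{"dx":-3,"dy":85,"dz":0,"rx":0,"ry":0,"rz":49,"jaw":0.4},{"dx":-3,"dy":100,"dz":0,"rx":0,"ry":0,"rz":56,"jaw":0.4},{"dx":-3,"dy":112,"dz":0,"rx":0,"ry":0,"rz":63,"jaw":0.4},{"dx":-3,"dy":119,"dz":0,"rx":0,"ry":0,"rz":70,"jaw":0.4}]}}

```text
time_s: 10.4
tool_pos: [0.5593, 0.0507, 0.1904]
tcp_rot: [2.729, 0.142, 1.882]
contact_force: [-0.7, -0.0, -1.2]
width: 0.703
grip_force: 0.0
```

```bash
python3 g.py 0 119 70 90
```

```text
t 10.40 TCPcr [ -3.4 120.7  98.5] toolx [-0.332  0.943 -0.002] toolz [-0.001 -0.002 -1.   ] J [ 0.34 -0.13 -0.49  2.09  0.01  0.75  0.18] F [-1.1 -0.  -0.8] w 59.7 gf 0.0
0 119 70 90 -> d [-2.7  2.7 28.5] r [-0.1  0.1 19.4]
```

Request:
{"fn": "drive_tool", "kwargs": {"steps": [{"dx":-1,"dy":1,"dz":5,"rx":0,"ry":0,"rz":6,"jaw":0.3},{"dx":-2,"dy":2,"dz":15,"rx":0,"ry":0,"rz":13,"jaw":0.3},{"dx":-2.7,"dy":2.7,"dz":25,"rx":0,"ry":0,"rz":19.4,"jaw":0.3},{"dx":-2.7,"dy":2.7,"dz":35,"rx":0,"ry":0,"rz":19.4,"jaw":0.3},{"dx":-2.7,"dy":2.7,"dz":45,"rx":0,"ry":0,"rz":19.4,"jaw":0.3},{"dx":-2.7,"dy":2.7,"dz":50,"rx":0,"ry":0,"rz":19.4,"jaw":0.3},{"dx":-2.7,"dy":2.7,"dz":53,"rx":0,"ry":0,"rz":19.4,"jaw":0.3},{"dx":-2.7,"dy":2.7,"dz":53,"rx":0,"ry":0,"rz":19.4,"jaw":0.3},{"dx":-2.7,"dy":2.7,"dz":53,"rx":0,"ry":0,"rz":19.4,"jaw":0.3},{"dx":-2.7,"dy":2.7,"dz":53,"rx":0,"ry":0,"rz":19.4,"jaw":0.3}]}}

```text
time_s: 11.23
tool_pos: [0.5854, 0.047, 0.1455]
tcp_rot: [2.704, 0.005, 1.576]
contact_force: [0.0, -0.4, 0.2]
width: 0.653
grip_force: 0.0
```

```bash
python3 g.py 0 119 0 90
python3 - <<'E'
from fit import *
from plant import optics
c=optics.camera_info("wrist"); a,d=optics.grab_frame("wrist"); cv2.imwrite('pics/w7.png',a); np.savez('w7.npz',d=d,**c)
P=cloud(d,c,0,640,0,480).reshape(-1,3)*1e3;P=P[~np.isnan(P[:,0])]
q=CR.inv().apply(P-C0)
b=(q[:,1]>60)&(q[:,1]<170)&(abs(q[:,0])<22)&(q[:,2]>-20)&(q[:,2]<35)
for y in range(88,150,4):
    k=b&(abs(q[:,1]-y)<2)
    if k.sum()>5: print('S',y,k.sum(),np.percentile(q[k,0],[2,50,98]).round(1),np.percentile(q[k,2],[10,50,90]).round(1))
k=b&(abs(q[:,0])>13.5)&(abs(q[:,0])<19)&(q[:,1]>105)
print(k.sum(),np.percentile(q[k],[5,50,95],axis=0).round(1))
E
```

```text
t 11.23 TCPcr [  1.2 116.9  46.7] toolx [-0.004  1.    -0.004] toolz [ 0.001 -0.004 -1.   ] J [ 0.38 -0.02 -0.54  2.09  0.1   0.64 -0.23] F [ 0.1 -0.4  0.2] w 55.5 gf 0.0
0 119 0 90 -> d [ 2.2 -1.3 46.7] r [0.1 0.2 0.3]
S 88 187 [-11.1  -0.1  11. ] [-4.3 -2.8 -1.9]
S 92 196 [-10.4   0.5  11.2] [-2.3 -1.1  0. ]
S 96 210 [-10.6   0.8  11.1] [-0.9  0.8  1.9]
S 100 217 [-10.6   0.5  11.5] [1.4 2.8 3.8]
S 104 284 [-10.4   0.5  11.1] [3.  4.4 5.3]
S 108 234 [-10.7  -0.   11.2] [3.5 4.6 5.5]
S 112 245 [-10.6   0.5  11.2] [5.5 6.4 7.5]
S 116 260 [-14.4   0.5  15. ] [ 7.3  9.6 10.8]
S 120 478 [-16.    0.6  17. ] [ 9.8 10.9 11.7]
S 124 221 [-15.2   0.1  15.8] [ 8.2 12.7 16.5]
S 128 313 [-10.6   0.1  11.3] [17.8 18.7 19.5]
S 132 339 [-10.6   0.6  11.3] [19.2 20.  20.9]
S 136 413 [-10.7   0.2  11.2] [19.4 20.2 21.1]
S 140 402 [-10.4   0.6  11.5] [18.7 19.5 20.3]
S 144 434 [-10.5   0.1  11.2] [17.9 18.9 19.8]
S 148 50 [-9.9  1.3 10.6] [16.7 18.2 19.1]
167 [[-16.1 117.1   7.3]
 [ 13.9 120.5   9.8]
 [ 17.  123.1  11.5]]
```

View pics/w7.png

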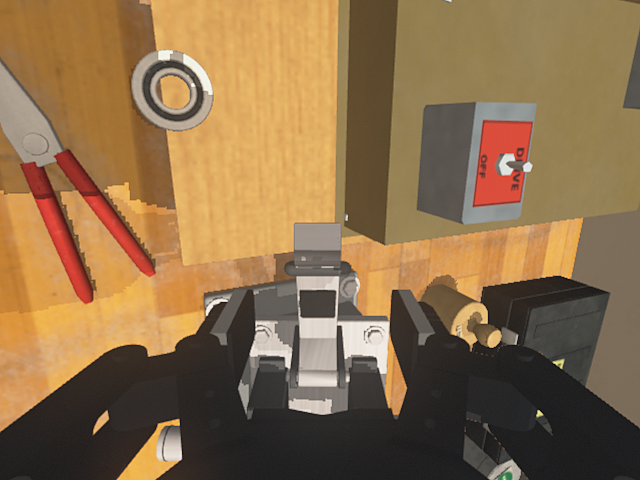

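The view shows the strap's pin at (318,268) between the open fingers' line (pads near columns 240 and 400), with nothing blocking the way down.

Request:
{"fn": "drive_tool", "kwargs": {"steps": [{"dx":2,"dy":-0.8,"dz":10,"rx":0,"ry":0,"rz":0,"jaw":0.3},{"dx":2.2,"dy":-0.8,"dz":20,"rx":0,"ry":0,"rz":0,"jaw":0.3},{"dx":2.2,"dy":-0.8,"dz":30,"rx":0,"ry":0,"rz":0,"jaw":0.3},{"dx":2.2,"dy":-0.8,"dz":40,"rx":0,"ry":0,"rz":0,"jaw":0.3},{"dx":2.2,"dy":-0.8,"dz":48,"rx":0,"ry":0,"rz":0,"jaw":0.3},{"dx":2.2,"dy":-0.8,"dz":51.5,"rx":0,"ry":0,"rz":0,"jaw":0.3},{"dx":2.2,"dy":-0.8,"dz":51.5,"rx":0,"ry":0,"rz":0,"jaw":0.3},{"dx":2.2,"dy":-0.8,"dz":51.5,"rx":0,"ry":0,"rz":0,"jaw":0.3},{"dx":2.2,"dy":-0.8,"dz":51.5,"rx":0,"ry":0,"rz":0,"jaw":0.3},{"dx":2.2,"dy":-0.8,"dz":51.5,"rx":0,"ry":0,"rz":0,"jaw":0.3}], "force": 30}}

```text
time_s: 12.12
tool_pos: [0.6065, 0.049, 0.0986]
tcp_rot: [2.704, 0.005, 1.576]
contact_force: [0.8, 0.5, -0.9]
width: 0.654
grip_force: 0.0
```

```bash
python3 g.py 0.4 119 -5 90
```

```text
t 12.12 TCPcr [  0.6 118.9  -4.6] toolx [-0.004  1.    -0.004] toolz [ 0.001 -0.004 -1.   ] J [ 0.35  0.1  -0.54  2.09  0.24  0.55 -0.35] F [ 0.3  0.5 -1.1] w 55.6 gf 0.0
0.4 119 -5 90 -> d [ 0.1 -0.2  0.4] r [0.1 0.2 0.2]
```

Request:
{"fn": "drive_tool", "kwargs": {"steps": [{"dx":0,"dy":0,"dz":0,"rx":0,"ry":0,"rz":0,"jaw":0},{"dx":0,"dy":0,"dz":0,"rx":0,"ry":0,"rz":0,"jaw":-0.6},{"dx":0,"dy":0,"dz":0,"rx":0,"ry":0,"rz":0,"jaw":-0.6},{"dx":0,"dy":0,"dz":0,"rx":0,"ry":0,"rz":0,"jaw":-0.6},{"dx":0,"dy":0,"dz":0,"rx":0,"ry":0,"rz":0,"jaw":-0.6},{"dx":-2.7,"dy":0,"dz":-10.8,"rx":0,"ry":0,"rz":0,"jaw":-0.6},{"dx":-6.9,"dy":0,"dz":-21,"rx":0,"ry":0,"rz":0,"jaw":-0.6},{"dx":-12.6,"dy":0,"dz":-30.5,"rx":0,"ry":0,"rz":0,"jaw":-0.6},{"dx":-19.7,"dy":0,"dz":-39.1,"rx":0,"ry":0,"rz":0,"jaw":-0.6},{"dx":-28,"dy":0,"dz":-46.5,"rx":0,"ry":0,"rz":0,"jaw":-0.6}], "force": 30}}

```text
time_s: 12.95
tool_pos: [0.5855, 0.0218, 0.1399]
tcp_rot: [2.707, 0.004, 1.577]
contact_force: [0.8, 1.0, -3.7]
width: 0.368
grip_force: 30.0
```

```bash
python3 g.py 0.4 91 41.7 90
```

```text
t 12.95 TCPcr [-1.1 91.8 41.6] toolx [-0.005  1.    -0.003] toolz [-0.002 -0.003 -1.   ] J [ 0.42 -0.01 -0.52  2.09  0.07  0.63 -0.14] F [-0.8  1.  -3.7] w 31.3 gf 30.0
0.4 91 41.7 90 -> d [-0.8  1.5 -0.1] r [-0.1  0.1  0.3]
```

Request:
{"fn": "drive_tool", "kwargs": {"steps": [{"dx":-9.2,"dy":0,"dz":-6.1,"rx":0,"ry":0,"rz":0,"jaw":-0.6},{"dx":-19.3,"dy":0,"dz":-10.7,"rx":0,"ry":0,"rz":0,"jaw":-0.6},{"dx":-30,"dy":0.5,"dz":-13.8,"rx":0,"ry":0,"rz":0,"jaw":-0.6},{"dx":-41,"dy":0.5,"dz":-15.2,"rx":0,"ry":0,"rz":0,"jaw":-0.6},{"dx":-52.1,"dy":1,"dz":-15,"rx":0,"ry":0,"rz":0,"jaw":-0.6},{"dx":-63,"dy":1,"dz":-13.1,"rx":0,"ry":0,"rz":0,"jaw":-0.6},{"dx":-73.5,"dy":1,"dz":-9.6,"rx":0,"ry":0,"rz":0,"jaw":-0.6},{"dx":-83.4,"dy":1,"dz":-4.5,"rx":0,"ry":0,"rz":0,"jaw":-0.6},{"dx":-92.4,"dy":1,"dz":1.9,"rx":0,"ry":0,"rz":0,"jaw":-0.6},{"dx":-100.4,"dy":1,"dz":9.6,"rx":0,"ry":0,"rz":0,"jaw":-0.6}]}}

```text
time_s: 13.78
tool_pos: [0.5897, -0.083, 0.1319]
tcp_rot: [2.709, 0.008, 1.573]
contact_force: [-10.9, -5.3, 6.8]
width: 0.256
grip_force: 31.3
```

```bash
python3 g.py 0.4 -9.4 32.1 90 / 0.4 -24.8 4.4 90
```

```text
t 13.78 TCPcr [ -1.  -13.   32.8] toolx [-0.002  1.    -0.007] toolz [-0.004 -0.007 -1.   ] J [ 0.52  0.02 -0.39  2.08 -0.07  0.61  0.17] F [-7.  -5.2 10.8] w 21.7 gf 31.3
0.4 -9.4 32.1 90  -> d [3.6 1.4 0.7] r [-0.2  0.4  0.1]
 0.4 -24.8 4.4 90 -> d [-11.6   1.5  28.5] r [-0.2  0.4  0.1]
```

Run:
```python
from h import *
from plant import optics
a,d=optics.grab_frame("wrist"); b,e=optics.grab_frame("side")
A=np.hstack([cv2.resize(a[200:480,140:500],(400,311)),cv2.resize(b[150:290,270:450],(400,311))])
cv2.imwrite('pics/w8.png',A)
```

```text
(no output)
```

View pics/w8.png

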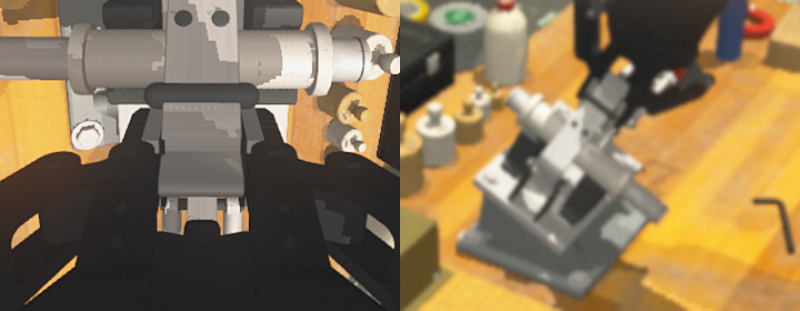

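The composite shows the strap swung over onto the gauge, with the fingers slipped past the pin (left half, row 95) onto the hook's flanks. I will open, retreat, and measure the strap's angle.

Request:
{"fn": "drive_tool", "kwargs": {"steps": [{"dx":0,"dy":0,"dz":0,"rx":0,"ry":0,"rz":0,"jaw":0},{"dx":0,"dy":0,"dz":0,"rx":0,"ry":0,"rz":0,"jaw":0.2},{"dx":0,"dy":0,"dz":0,"rx":0,"ry":0,"rz":0,"jaw":0.2},{"dx":0,"dy":0,"dz":-5,"rx":0,"ry":0,"rz":0,"jaw":0.2},{"dx":0,"dy":0,"dz":-15,"rx":0,"ry":0,"rz":0,"jaw":0.2},{"dx":0,"dy":0,"dz":-30,"rx":0,"ry":0,"rz":0,"jaw":0.2},{"dx":0,"dy":0,"dz":-45,"rx":0,"ry":0,"rz":0,"jaw":0.2},{"dx":0,"dy":0,"dz":-60,"rx":0,"ry":0,"rz":0,"jaw":0},{"dx":0,"dy":0,"dz":-75,"rx":0,"ry":0,"rz":0,"jaw":-0.5},{"dx":0,"dy":0,"dz":-80,"rx":0,"ry":0,"rz":0,"jaw":-1}]}}

```text
time_s: 14.72
tool_pos: [0.559, -0.0791, 0.2085]
tcp_rot: [2.7, 0.006, 1.576]
contact_force: [0.2, 0.5, 0.9]
width: 0.228
grip_force: 0.0
```

```bash
python3 g.py 0 -10 80 90
cat > look.py <<'E'
from fit import *
from plant import optics
import sys
c=optics.camera_info("wrist"); a,d=optics.grab_frame("wrist"); cv2.imwrite('pics/%s.png'%sys.argv[1],a)
P=cloud(d,c,0,640,0,480).reshape(-1,3)*1e3;P=P[~np.isnan(P[:,0])]
q=CR.inv().apply(P-C0)
b=(abs(q[:,0])<9)&(q[:,2]>-45)&(q[:,2]<75)
for y in range(48,-165,-6):
    k=b&(abs(q[:,1]-y)<3); k2=(abs(q[:,0])<30)&(q[:,2]>-45)&(q[:,2]<75)&(abs(q[:,1]-y)<3)
    if k.sum()>5: print(y,k.sum(),'z',np.percentile(q[k,2],[10,50,90]).round(1),'x',np.percentile(q[k2,0],[2,50,98]).round(1))
p,e,n=fitg(P[abs(q[:,0])>20],[*C0,0.003,25.],-1);print(p.round(3),e,n,'cr',CR.inv().apply(p[:3]-C0).round(1))
E
python3 look.py w9
```

```text
t 14.72 TCPcr [  3.6  -9.  115.1] toolx [-0.005  1.    -0.005] toolz [ 0.005 -0.005 -1.   ] J [ 0.53 -0.14 -0.37  2.06 -0.16  0.78  0.25] F [0.6 0.5 0.8] w 19.4 gf 0.0
0 -10 80 90 -> d [-0.8 -3.7 35.1] r [0.3 0.3 0.3]
48 321 z [24.1 26.7 29. ] x [-27.9   0.8  28.3]
42 328 z [29.9 32.1 34.2] x [-28.1   0.3  28.5]
36 333 z [35.2 37.3 39.7] x [-28.3   0.3  27.8]
30 366 z [40.5 42.8 46.2] x [-28.5   1.   28.7]
24 369 z [46.  48.  50.2] x [-29.    0.5  29.2]
18 392 z [51.  53.3 55.5] x [-28.5   0.   28.6]
12 457 z [56.2 58.8 62.8] x [-28.5   0.7  28.6]
6 409 z [62.9 64.1 66.2] x [-28.5   0.7  28.3]
0 413 z [66.7 68.9 70. ] x [-28.6   0.3  28.7]
-6 426 z [68.3 69.7 73.8] x [-28.4   0.8  28.7]
-60 43 z [-21.1 -18.5 -17.1] x [-29.    4.1  28.6]
-66 301 z [-41.8 -15.7 -12.4] x [-27.3   1.8  27. ]
-72 304 z [-41.7  -9.4  -4.6] x [-10.9   2.6  24.5]
-78 246 z [-3.   0.6  4.5] x [-6.7  1.9 25.3]
-84 355 z [ 6.5 11.6 16.3] x [-10.4   2.8  22.9]
-90 362 z [16.2 21.3 25.5] x [-11.3   2.8  21.4]
-96 366 z [26.6 30.5 34.5] x [-11.5   2.2  20.5]
-102 205 z [34.1 36.4 37.3] x [-12.6   3.6  21.3]
-108 44 z [34.2 35.1 35.8] x [-13.5  12.8  21.3]
-144 185 z [ 5.2  8.5 10.1] x [-21.9   0.1  22.9]
-150 34 z [8.3 9.2 9.7] x [-21.4   2.1  21.4]
[ 6.03490e+02 -6.99450e+01  1.02323e+02  4.00000e-03  2.50360e+01] 0.3918858981905373 6785 cr [-0.9 -0.   0.1]
```

Request:
{"fn": "drive_tool", "kwargs": {"steps": [{"dx":18,"dy":-2,"dz":15,"rx":0,"ry":0,"rz":0,"jaw":-1},{"dx":33,"dy":-3.6,"dz":40,"rx":0,"ry":0,"rz":0,"jaw":-1},{"dx":29,"dy":-3.6,"dz":57,"rx":0,"ry":0,"rz":0,"jaw":-1},{"dx":23,"dy":-3.6,"dz":65,"rx":0,"ry":0,"rz":0,"jaw":-1},{"dx":17,"dy":-3.6,"dz":71,"rx":0,"ry":0,"rz":0,"jaw":-1},{"dx":12,"dy":-3.6,"dz":77,"rx":0,"ry":0,"rz":0,"jaw":-1},{"dx":7,"dy":-3.6,"dz":83,"rx":0,"ry":0,"rz":0,"jaw":-1},{"dx":3,"dy":-3.6,"dz":89,"rx":0,"ry":0,"rz":0,"jaw":-1},{"dx":0,"dy":-3.6,"dz":93,"rx":0,"ry":0,"rz":0,"jaw":-1},{"dx":0,"dy":-3.6,"dz":95,"rx":0,"ry":0,"rz":0,"jaw":-1}]}}

```text
time_s: 15.6
tool_pos: [0.5949, -0.0802, 0.1191]
tcp_rot: [2.707, 0.005, 1.575]
contact_force: [-32.4, 1.4, 39.3]
width: -0.0
grip_force: 24.5
```

```bash
python3 g.py 0 -10 20 90; python3 look.py w10 | head -14
```

```text
t 15.60 TCPcr [ -1.7 -10.3  19. ] toolx [-0.003  1.    -0.004] toolz [-0.001 -0.004 -1.   ] J [ 0.53  0.05 -0.42  2.08 -0.05  0.58  0.16] F [-12.8   1.5  49.4] w -0.0 gf 24.5
0 -10 20 90 -> d [ 0.3  1.7 -1. ] r [-0.1  0.2  0.2]
48 790 z [-0.1  5.9 11.5] x [-27.7   0.3  28. ]
42 789 z [14.1 17.2 18.5] x [-27.8  -0.1  28.1]
36 744 z [18.6 19.7 20.7] x [-28.7  -0.1  28.1]
30 702 z [19.3 20.1 20.9] x [-28.7  -0.5  28.7]
24 667 z [19.2 19.9 20.8] x [-29.3  -0.4  29.2]
18 648 z [19.1 19.9 20.6] x [-28.6  -0.   28.9]
12 633 z [19.1 19.8 20.5] x [-28.9  -0.4  28.9]
6 882 z [19.1 20.1 66.3] x [-28.5   0.8  28.4]
0 3672 z [21.5 51.3 71.4] x [-27.9   0.   28.1]
-6 455 z [20.3 57.1 67.3] x [-28.8  -0.6  29. ]
-12 465 z [56.5 66.  68.4] x [-29.6   0.1  29.6]
-18 435 z [56.6 67.2 71.2] x [-29.4   0.1  29.6]
-24 11 z [56.1 64.9 67.4] x [-29.6 -21.6  29.3]
-48 47 z [19.4 20.2 20.9] x [-29.4   0.2  29.7]
```

Request:
{"fn": "drive_tool", "kwargs": {"steps": [{"dx":0,"dy":0,"dz":-20,"rx":0,"ry":0,"rz":0,"jaw":-1},{"dx":0,"dy":1,"dz":-45,"rx":0,"ry":0,"rz":0,"jaw":-0.5},{"dx":-15,"dy":1,"dz":-60,"rx":0,"ry":0,"rz":0,"jaw":0.5},{"dx":-35,"dy":1.7,"dz":-65,"rx":0,"ry":0,"rz":0,"jaw":0.5},{"dx":-60,"dy":1.7,"dz":-65,"rx":0,"ry":0,"rz":0,"jaw":0.5},{"dx":-85,"dy":1.7,"dz":-65,"rx":0,"ry":0,"rz":0,"jaw":0.5},{"dx":-110,"dy":1.7,"dz":-60,"rx":0,"ry":0,"rz":0,"jaw":0.5},{"dx":-130,"dy":1.7,"dz":-45,"rx":0,"ry":0,"rz":0,"jaw":0.5},{"dx":-136,"dy":1.7,"dz":-30,"rx":0,"ry":0,"rz":0,"jaw":0.5},{"dx":-136,"dy":1.7,"dz":-25,"rx":0,"ry":0,"rz":0,"jaw":0.5}], "force": 60}}

```text
time_s: 16.48
tool_pos: [0.5861, -0.218, 0.1394]
tcp_rot: [2.707, 0.004, 1.572]
contact_force: [0.4, 1.1, 0.3]
width: 0.747
grip_force: 0.0
```

```bash
python3 g.py 0 -146 -14 90
cat > look2.py <<'E'
from fit import *
from plant import optics
import sys
c=optics.camera_info("wrist"); a,d=optics.grab_frame("wrist"); cv2.imwrite('pics/%s.png'%sys.argv[1],a)
P=cloud(d,c,0,640,0,480).reshape(-1,3)*1e3;P=P[~np.isnan(P[:,0])]
q=CR.inv().apply(P-C0)
def show(n,k): 
    if k.sum()>3: print(n,k.sum(),np.percentile(q[k],[3,50,97],axis=0).round(1).tolist())
for y in range(-158,-30,5):
    show(y,(abs(q[:,1]-y)<2.5)&(abs(q[:,0])<27)&(q[:,2]>-45)&(q[:,2]<50))
b=(q[:,2]>-5)&(q[:,2]<45)&(q[:,1]<-125)&(q[:,1]>-160)
show('ends+',b&(q[:,0]>20.5)&(q[:,0]<27)); show('ends-',b&(q[:,0]<-20.5)&(q[:,0]>-27)); show('mid',b&(abs(q[:,0])<10))
E
python3 look2.py w11
```

```text
t 16.48 TCPcr [  -1.5 -148.1   41.3] toolx [ 0.     1.    -0.005] toolz [-0.002 -0.005 -1.   ] J [ 0.66  0.09 -0.26  1.99 -0.23  0.67  0.56] F [0.5 1.1 0.1] w 63.5 gf 0.0
0 -146 -14 90 -> d [ 2.3  1.5 55.2] r [-0.1  0.3 -0. ]
-153 5 [[-18.0, -150.8, 7.6], [-13.9, -150.7, 7.9], [15.5, -150.5, 8.2]]
-148 594 [[-22.1, -149.4, 7.9], [-0.4, -147.1, 9.5], [22.4, -145.6, 11.3]]
-143 780 [[-21.1, -145.4, 5.9], [0.3, -143.7, 8.5], [22.0, -141.0, 11.0]]
-138 284 [[-19.6, -140.4, 3.4], [-12.9, -138.0, 6.0], [19.6, -135.6, 8.1]]
-133 284 [[-19.0, -135.4, 1.7], [-12.9, -133.0, 4.0], [19.6, -130.6, 5.9]]
-128 267 [[-19.0, -130.3, -0.1], [-13.0, -127.9, 2.1], [19.7, -125.6, 4.0]]
-123 366 [[-20.5, -125.3, -3.7], [11.7, -122.5, 0.6], [20.9, -120.6, 2.7]]
-118 397 [[-20.4, -120.4, -5.8], [-11.0, -117.8, -1.1], [20.7, -115.6, 1.3]]
-113 377 [[-20.7, -115.4, -7.5], [11.7, -113.1, -2.9], [21.3, -110.7, -0.2]]
-108 669 [[-19.7, -110.3, -8.0], [0.7, -107.5, -3.3], [20.5, -105.6, 35.9]]
-103 924 [[-19.6, -105.3, -9.4], [0.3, -102.9, 34.9], [20.2, -100.7, 37.7]]
-98 1021 [[-19.6, -100.3, -11.4], [0.3, -98.0
[... 517 characters left out ...]
40.6], [25.2, -60.6, -13.6]]
-58 729 [[-25.1, -60.4, -44.9], [-0.3, -57.9, -42.0], [25.1, -55.6, -27.6]]
-53 1243 [[-23.2, -55.3, -44.8], [0.3, -52.7, -40.9], [23.2, -50.7, 22.3]]
-48 1274 [[-23.5, -50.3, -44.9], [0.3, -48.0, 18.0], [23.6, -45.6, 21.8]]
-43 1013 [[-24.5, -45.5, -44.9], [-0.1, -43.1, 15.8], [24.6, -40.7, 18.4]]
-38 1203 [[-23.9, -40.4, -44.8], [0.3, -38.2, 18.4], [23.7, -35.7, 21.1]]
-33 1152 [[-25.2, -35.3, -44.8], [-0.1, -32.9, 19.7], [25.3, -30.6, 21.3]]
ends+ 84 [[20.6, -148.9, 6.0], [22.1, -145.2, 8.5], [24.1, -143.1, 10.1]]
ends- 69 [[-23.9, -148.5, 6.4], [-21.9, -145.5, 8.7], [-20.7, -143.1, 10.0]]
mid 519 [[-9.2, -148.7, 6.5], [-0.2, -145.2, 9.0], [9.4, -142.9, 10.3]]
```

View pics/w11.png

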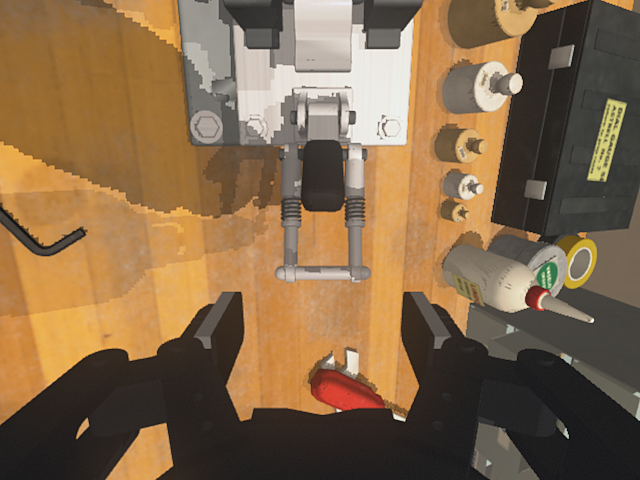

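The view shows the loop's end bar from (285,272) to (365,272), centred between the open fingers. The lever grip is at (322,175) and the keeper is near row 60.

Request:
{"fn": "drive_tool", "kwargs": {"steps": [{"dx":2,"dy":1.5,"dz":10,"rx":0,"ry":0,"rz":0,"jaw":0.5},{"dx":2,"dy":1.5,"dz":20,"rx":0,"ry":0,"rz":0,"jaw":0.5},{"dx":2,"dy":1.5,"dz":30,"rx":0,"ry":0,"rz":0,"jaw":0.5},{"dx":2,"dy":1.5,"dz":40,"rx":0,"ry":0,"rz":0,"jaw":0.5},{"dx":2,"dy":1.5,"dz":50,"rx":0,"ry":0,"rz":0,"jaw":0.5},{"dx":2,"dy":1.5,"dz":54,"rx":0,"ry":0,"rz":0,"jaw":0.5},{"dx":2,"dy":1.5,"dz":54,"rx":0,"ry":0,"rz":0,"jaw":0.5},{"dx":2,"dy":1.5,"dz":54,"rx":0,"ry":0,"rz":0,"jaw":0.5},{"dx":2,"dy":1.5,"dz":54,"rx":0,"ry":0,"rz":0,"jaw":0.3},{"dx":2,"dy":1.5,"dz":54,"rx":0,"ry":0,"rz":0,"jaw":0.3}], "force": 60}}

```text
time_s: 17.37
tool_pos: [0.6113, -0.2137, 0.0937]
tcp_rot: [2.704, 0.005, 1.576]
contact_force: [-1.1, -0.6, 0.2]
width: 0.649
grip_force: 0.0
```

```bash
python3 g.py 0 -146 -13 90
```

```text
t 17.37 TCPcr [   2.1 -143.8  -10.8] toolx [-0.004  1.    -0.004] toolz [ 0.001 -0.004 -1.   ] J [ 0.63  0.19 -0.26  1.99 -0.19  0.57  0.52] F [-0.9 -0.6  0.7] w 55.2 gf 0.0
0 -146 -13 90 -> d [-2.1 -2.1  2.2] r [0.1 0.2 0.2]
```

Request:
{"fn": "drive_tool", "kwargs": {"steps": [{"dx":-2.1,"dy":-2.1,"dz":2,"rx":0,"ry":0,"rz":0,"jaw":0.3},{"dx":-2.1,"dy":-2.1,"dz":2,"rx":0,"ry":0,"rz":0,"jaw":0.3},{"dx":-2.1,"dy":-2.1,"dz":2,"rx":0,"ry":0,"rz":0,"jaw":0.3},{"dx":-2.1,"dy":-2.1,"dz":2,"rx":0,"ry":0,"rz":0,"jaw":0},{"dx":-2.1,"dy":-2.1,"dz":2,"rx":0,"ry":0,"rz":0,"jaw":-0.4},{"dx":-2.1,"dy":-2.1,"dz":2,"rx":0,"ry":0,"rz":0,"jaw":-0.4},{"dx":-2.1,"dy":-2.1,"dz":2,"rx":0,"ry":0,"rz":0,"jaw":-0.4},{"dx":-2.1,"dy":-2.1,"dz":2,"rx":0,"ry":0,"rz":0,"jaw":-0.4},{"dx":-2.1,"dy":-2.1,"dz":2,"rx":0,"ry":0,"rz":0,"jaw":-0.4},{"dx":-2.1,"dy":-2.1,"dz":2,"rx":0,"ry":0,"rz":0,"jaw":-0.4}], "force": 60}}

```text
time_s: 18.2
tool_pos: [0.6097, -0.2161, 0.0901]
tcp_rot: [2.706, 0.005, 1.575]
contact_force: [-2.7, -3.8, -0.5]
width: 0.509
grip_force: 60.7
```

```bash
python3 g.py 0 -146 -13 90; python3 look2.py w12|tail -3
```

```text
t 18.20 TCPcr [  -0.9 -146.2  -13.4] toolx [-0.004  1.    -0.004] toolz [-0.    -0.004 -1.   ] J [ 0.63  0.19 -0.26  1.99 -0.2   0.57  0.53] F [-2.7 -3.8  0.7] w 43.3 gf 60.7
0 -146 -13 90 -> d [ 0.2  0.9 -0.4] r [-0.   0.2  0.2]
ends+ 2327 [[21.6, -154.9, -2.1], [23.1, -137.1, 22.0], [26.7, -133.1, 43.6]]
ends- 2544 [[-26.7, -154.9, -2.0], [-22.3, -135.2, 22.9], [-21.0, -133.2, 43.4]]
mid 1030 [[-9.4, -149.0, 4.7], [-0.0, -145.1, 7.6], [9.3, -143.0, 9.2]]
```

Request:
{"fn": "drive_tool", "kwargs": {"steps": [{"dx":2.5,"dy":0,"dz":-6,"rx":0,"ry":0,"rz":0,"jaw":-0.4},{"dx":5.5,"dy":0,"dz":-12,"rx":0,"ry":0,"rz":0,"jaw":-0.4},{"dx":13.8,"dy":0,"dz":-22.2,"rx":0,"ry":0,"rz":0,"jaw":-0.4},{"dx":23.9,"dy":0,"dz":-30.5,"rx":0,"ry":0,"rz":0,"jaw":-0.4},{"dx":35.5,"dy":0,"dz":-36.5,"rx":0,"ry":0,"rz":0,"jaw":-0.4},{"dx":48.1,"dy":0,"dz":-39.8,"rx":0,"ry":0,"rz":0,"jaw":-0.4},{"dx":61.1,"dy":0,"dz":-40.4,"rx":0,"ry":0,"rz":0,"jaw":-0.4},{"dx":73.9,"dy":0,"dz":-38.3,"rx":0,"ry":0,"rz":0,"jaw":-0.4},{"dx":80,"dy":0,"dz":-36.5,"rx":0,"ry":0,"rz":0,"jaw":-0.4},{"dx":85.4,"dy":0,"dz":-34,"rx":0,"ry":0,"rz":0,"jaw":-0.4}]}}

```text
time_s: 19.08
tool_pos: [0.595, -0.1286, 0.1213]
tcp_rot: [2.705, 0.005, 1.578]
contact_force: [-3.8, -2.5, 1.0]
width: 0.51
grip_force: 61.9
```

```bash
python3 g.py 0 -50 16 90
python3 - <<'E'
from fit import *
from plant import optics
c=optics.camera_info("wrist"); a,d=optics.grab_frame("wrist"); cv2.imwrite('pics/w13.png',a)
P=cloud(d,c,0,640,0,480).reshape(-1,3)*1e3;P=P[~np.isnan(P[:,0])]
q=CR.inv().apply(P-C0)
for n,k in(('bar',(abs(q[:,0])<10)&(abs(q[:,1]+58)<10)&(q[:,2]>28)&(q[:,2]<60)),('hook',(abs(q[:,0])<9)&(abs(q[:,1]+45)<9)&(q[:,2]>5)&(q[:,2]<27)),('lev',(abs(q[:,0])<7)&(q[:,1]<-75)&(q[:,1]>-140)&(q[:,2]>-10)&(q[:,2]<48))):
    if k.sum()>3: print(n,k.sum(),np.percentile(q[k],[3,50,97],axis=0).round(1).tolist())
E
```

```text
t 19.08 TCPcr [ -0.8 -58.7  21. ] toolx [-0.006  1.    -0.003] toolz [ 0.    -0.003 -1.   ] J [ 0.54  0.06 -0.32  2.06 -0.13  0.6   0.32] F [-3.  -2.5  2.5] w 43.4 gf 61.9
0 -50 16 90 -> d [8.7 0.8 5. ] r [0.  0.2 0.3]
bar 1023 [[-9.3, -64.7, 38.5], [0.2, -60.7, 41.6], [9.5, -58.5, 43.1]]
hook 1693 [[-8.4, -52.4, 15.2], [0.1, -45.3, 19.1], [8.5, -36.5, 22.0]]
lev 2485 [[-6.6, -100.4, -3.4], [-0.0, -91.7, 21.3], [6.6, -75.9, 33.6]]
```

Request:
{"fn": "drive_tool", "kwargs": {"steps": [{"dx":4,"dy":0,"dz":1.5,"rx":0,"ry":0,"rz":0,"jaw":-0.4},{"dx":8,"dy":0,"dz":3.5,"rx":0,"ry":0,"rz":0,"jaw":-0.4},{"dx":11,"dy":0,"dz":6,"rx":0,"ry":0,"rz":0,"jaw":-0.4},{"dx":14,"dy":0,"dz":8.5,"rx":0,"ry":0,"rz":0,"jaw":-0.4},{"dx":17,"dy":0,"dz":11,"rx":0,"ry":0,"rz":0,"jaw":-0.4},{"dx":19,"dy":0,"dz":14,"rx":0,"ry":0,"rz":0,"jaw":-0.4},{"dx":19.5,"dy":0,"dz":17,"rx":0,"ry":0,"rz":0,"jaw":-0.4},{"dx":19.5,"dy":0,"dz":19,"rx":0,"ry":0,"rz":0,"jaw":-0.4},{"dx":19.5,"dy":0,"dz":20,"rx":0,"ry":0,"rz":0,"jaw":-0.4},{"dx":19.5,"dy":0,"dz":20,"rx":0,"ry":0,"rz":0,"jaw":-0.4}]}}

```text
time_s: 19.97
tool_pos: [0.6034, -0.1099, 0.1036]
tcp_rot: [2.706, 0.005, 1.577]
contact_force: [-14.3, 1.2, 16.3]
width: 0.51
grip_force: 63.6
```

```bash
python3 g.py 0 -42 1.5 90
cat > look3.py <<'E'
from fit import *
from plant import optics
import sys
c=optics.camera_info("wrist"); a,d=optics.grab_frame("wrist"); cv2.imwrite('pics/%s.png'%sys.argv[1],a)
P=cloud(d,c,0,640,0,480).reshape(-1,3)*1e3;P=P[~np.isnan(P[:,0])]
q=CR.inv().apply(P-C0)
for y in range(-24,-135,-3):
    k=(abs(q[:,0])<8)&(abs(q[:,1]-y)<1.5)&(q[:,2]>-60)&(q[:,2]<60)
    k2=(abs(abs(q[:,0])-16.5)<4)&(abs(q[:,1]-y)<1.5)&(q[:,2]>-35)&(q[:,2]<50)
    o=[np.percentile(q[m,2],[10,50,90]).round(1).tolist() if m.sum()>4 else None for m in(k,k2)]
    if o[0] or o[1]: print(y,k.sum(),o)
E
python3 look3.py w14
```

```text
t 19.97 TCPcr [ -0.6 -40.    1.4] toolx [-0.004  1.    -0.003] toolz [-0.001 -0.003 -1.   ] J [ 0.5   0.1  -0.33  2.07 -0.08  0.55  0.24] F [-6.1  1.3 20.8] w 43.4 gf 63.6
0 -42 1.5 90 -> d [-2.   0.6 -0.1] r [-0.   0.2  0.3]
-24 398 [[19.3, 20.3, 21.2], [18.4, 19.8, 20.8]]
-27 260 [[19.3, 20.2, 20.9], [18.6, 19.8, 20.6]]
-30 313 [[18.4, 19.2, 19.9], None]
-33 314 [[18.4, 19.0, 19.7], None]
-36 310 [[18.4, 19.0, 19.7], None]
-39 87 [[17.0, 18.3, 18.9], [20.2, 21.5, 22.8]]
-42 718 [[14.2, 20.5, 23.5], [20.6, 23.1, 25.0]]
-45 412 [[15.7, 23.9, 24.6], [23.6, 24.9, 25.8]]
-48 103 [[22.5, 23.5, 24.1], [23.1, 24.5, 25.4]]
-51 222 [[19.5, 20.3, 20.9], [16.8, 18.2, 20.4]]
-54 27 [[19.0, 19.4, 19.8], [13.4, 15.8, 16.7]]
-57 0 [None, [10.7, 12.7, 14.5]]
-60 0 [None, [6.7, 9.5, 11.3]]
-63 0 [None, [4.6, 6.2, 7.8]]
-66 0 [None, [4.2, 5.9, 6.9]]
-69 0 [None, [1.3, 3.3, 4.7]]
-72 9 [[-10.9, -10.7, -10.3], [-1.5, -0.1, 1.6]]
-75 218 [[-11.6, -10.5, -9.5], [-5.3, -2.8, -1.5]]
-78 257 [[-10.1, -8.7, -7.5], [-8.0, -6.5, -4.8]]
-81 263 [[-8.0, -6.8, -5.4], [-11.1, -9.8, -8.4]]
-84 253 [[-6.2, -4.9, -3.5], [-13.9, -12.8, -11.2]]
-87 267 [[-4.2, -2.9, -1.5], [-17.6, -16.0, -14.5]]
-90 363 [[-2.0, -0.2, 2.0], [-19.2, -18.3, -17.4]]
-93 136 [[0.2, 2.0, 2.9], [-21.4, -19.2, -18.8]]
```

Request:
{"fn": "drive_tool", "kwargs": {"steps": [{"dx":-1.5,"dy":0,"dz":-0.5,"rx":0,"ry":0,"rz":0,"jaw":-0.4},{"dx":-1.5,"dy":0,"dz":-0.5,"rx":0,"ry":0,"rz":0,"jaw":0.1},{"dx":-1.5,"dy":0,"dz":-0.5,"rx":0,"ry":0,"rz":0,"jaw":0.4},{"dx":-1.5,"dy":0,"dz":-0.5,"rx":0,"ry":0,"rz":0,"jaw":0.4},{"dx":-1.5,"dy":0,"dz":-0.5,"rx":0,"ry":0,"rz":0,"jaw":0.4},{"dx":-1.5,"dy":0,"dz":-10,"rx":0,"ry":0,"rz":0,"jaw":0.4},{"dx":-1.5,"dy":0,"dz":-25,"rx":0,"ry":0,"rz":0,"jaw":0.4},{"dx":-1.5,"dy":0,"dz":-40,"rx":0,"ry":0,"rz":0,"jaw":0.4},{"dx":-5,"dy":0,"dz":-55,"rx":0,"ry":0,"rz":0,"jaw":0.2},{"dx":-15,"dy":0,"dz":-65,"rx":0,"ry":0,"rz":0,"jaw":-1}]}}

```text
time_s: 20.85
tool_pos: [0.5765, -0.1241, 0.1636]
tcp_rot: [2.703, 0.005, 1.578]
contact_force: [-0.4, -0.5, -0.2]
width: 0.477
grip_force: 0.0
```

```bash
python3 g.py 0 -100 40 90; python3 look3.py w15
python3 - <<'E'
from h import *
a=cv2.imread('pics/w15.png'); cv2.imwrite('pics/w15c.png',cv2.resize(a[0:330,150:500],(700,660))[:600])
E
```

```text
t 20.85 TCPcr [  0.3 -54.1  67.2] toolx [-0.006  1.    -0.003] toolz [ 0.002 -0.003 -1.   ] J [ 0.54 -0.03 -0.31  2.06 -0.17  0.69  0.34] F [-0.5 -0.5  0. ] w 40.6 gf 0.0
0 -100 40 90 -> d [-45.8  -0.7  27.3] r [0.1 0.2 0.4]
-24 184 [[19.9, 20.9, 21.8], [18.9, 20.5, 21.4]]
-27 162 [[19.8, 20.7, 21.5], [19.2, 20.5, 21.4]]
-30 170 [[18.9, 19.7, 20.4], [17.9, 18.8, 18.9]]
-33 163 [[18.9, 19.6, 20.5], None]
-36 172 [[18.9, 19.5, 20.4], None]
-39 91 [[16.4, 18.4, 19.9], [20.6, 22.0, 22.7]]
-42 302 [[14.7, 21.2, 24.1], [21.6, 24.2, 25.8]]
-45 175 [[24.0, 24.7, 25.6], [24.4, 25.6, 26.6]]
-48 81 [[20.5, 24.0, 25.0], [23.7, 25.2, 26.2]]
-51 157 [[19.9, 20.9, 21.6], [17.4, 19.2, 21.6]]
-54 33 [[19.5, 20.4, 21.2], [14.8, 16.8, 18.2]]
-57 0 [None, [11.8, 13.5, 15.2]]
-60 0 [None, [5.2, 10.3, 12.2]]
-63 0 [None, [5.7, 7.3, 9.0]]
-66 80 [[-14.3, -13.4, -12.2], [-5.9, 6.7, 8.1]]
-69 114 [[-13.7, -12.5, -11.8], [2.5, 4.2, 5.7]]
-72 127 [[-13.3, -12.0, -11.0], [-0.7, 0.7, 2.5]]
-75 137 [[-11.3, -9.9, -8.7], [-4.7, -3.0, -0.6]]
-78 137 [[-9.3, -7.7, -6.4], [-6.8, -5.2, -3.7]]
-81 141 [[-6.9, -5.7, -4.1], [-9.9, -8.4, -6.9]]
-84 134 [[-4.7, -3.2, -2.2], [-12.8, -11.5, -9.8]]
-87 145 [[-2.4, -1.2, 0.2], [-16.3, -14.4, -13.0]]
-90 187 [[-0.1, 2.5, 4.4], [-18.3, -16.9, -16.1]]
-93 165 [[3.4, 5.4, 6.9], [-19.5, -18.2, -17.2]]
-96 170 [[6.1, 7.7, 9.2], None]
-99 170 [[8.6, 10.2, 11.7], None]
-102 163 [[11.1, 12.5, 13.9], None]
-105 165 [[13.2, 14.7, 16.1], None]
-108 178 [[15.1, 17.0, 18.5], None]
-111 179 [[17.6, 19.2, 21.0], None]
-114 196 [[19.8, 21.5, 22.9], None]
-117 144 [[22.1, 23.1, 24.0], None]
-120 49 [[22.0, 22.6, 23.3], None]
```

View pics/w15c.png

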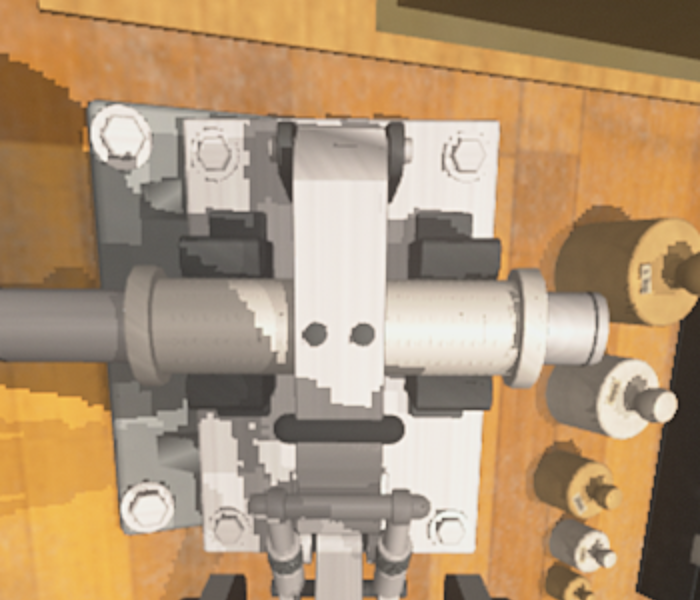

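The crop shows the end bar seated in the hook's groove at (340,505), the strap flat across the handle, and the short plug on the up-slope side at (575,325). The gauge is between the blocks. Next is the lever.

Request:
{"fn": "drive_tool", "kwargs": {"steps": [{"dx":-20,"dy":0,"dz":0,"rx":0,"ry":0,"rz":0,"jaw":-1},{"dx":-40,"dy":-0.5,"dz":5,"rx":0,"ry":0,"rz":0,"jaw":-1},{"dx":-45,"dy":-0.5,"dz":20,"rx":0,"ry":0,"rz":0,"jaw":-1},{"dx":-45,"dy":-0.5,"dz":35,"rx":0,"ry":0,"rz":0,"jaw":-1},{"dx":-45,"dy":-0.5,"dz":42,"rx":0,"ry":0,"rz":0,"jaw":-1},{"dx":-46,"dy":-0.5,"dz":48,"rx":0,"ry":0,"rz":0,"jaw":-1},{"dx":-47,"dy":-0.5,"dz":53,"rx":0,"ry":0,"rz":0,"jaw":-1},{"dx":-49,"dy":-0.5,"dz":58,"rx":0,"ry":0,"rz":0,"jaw":-1},{"dx":-51,"dy":-0.5,"dz":63,"rx":0,"ry":0,"rz":0,"jaw":-1},{"dx":-52,"dy":-0.5,"dz":66,"rx":0,"ry":0,"rz":0,"jaw":-1}]}}

```text
time_s: 21.73
tool_pos: [0.6043, -0.1787, 0.1021]
tcp_rot: [2.704, 0.006, 1.575]
contact_force: [-3.0, -2.0, 5.1]
width: -0.002
grip_force: 2.3
```

```bash
python3 g.py 0 -110 -10 90 / 0 -120 -28 90; python3 look3.py w16 | grep -v None | head -12
```

```text
t 21.73 TCPcr [  -0.6 -108.8   -0.3] toolx [-0.004  1.    -0.005] toolz [ 0.001 -0.005 -1.   ] J [ 0.57  0.14 -0.27  2.03 -0.17  0.57  0.45] F [-0.6 -1.9  5.9] w -0.2 gf 2.3
0 -110 -10 90  -> d [-1.1  0.6  9.7] r [0.1 0.3 0.2]
 0 -120 -28 90 -> d [-11.1   0.5  27.7] r [0.1 0.3 0.2]
-24 525 [[19.6, 20.5, 21.4], [18.9, 20.2, 21.1]]
-27 567 [[19.1, 20.2, 21.2], [18.4, 19.8, 21.0]]
-30 519 [[18.3, 19.2, 20.0], [16.7, 18.0, 19.1]]
-42 492 [[14.0, 15.2, 23.1], [21.6, 23.5, 25.2]]
-45 514 [[23.2, 24.1, 25.0], [23.7, 25.0, 26.1]]
-48 450 [[21.7, 23.6, 24.6], [23.0, 24.5, 25.7]]
-51 444 [[19.4, 20.2, 21.1], [16.3, 18.9, 23.5]]
-54 194 [[17.7, 19.2, 20.3], [12.8, 15.3, 17.2]]
-63 436 [[-42.2, -19.7, -15.3], [3.3, 4.7, 6.0]]
-66 333 [[-41.7, -13.9, -12.6], [0.9, 2.9, 4.7]]
-69 262 [[-13.5, -12.5, -11.5], [-2.8, -0.6, 1.3]]
-72 232 [[-13.6, -12.6, -11.8], [-6.0, -3.9, -2.0]]
```

Good: the bar is hooked and force is building. Continuing to push over the dead centre.

Request:
{"fn": "drive_tool", "kwargs": {"steps": [{"dx":-1,"dy":0.5,"dz":4,"rx":0,"ry":0,"rz":0,"jaw":-1},{"dx":-2,"dy":0.5,"dz":8,"rx":0,"ry":0,"rz":0,"jaw":-1},{"dx":-4,"dy":0.5,"dz":12,"rx":0,"ry":0,"rz":0,"jaw":-1},{"dx":-6,"dy":0.5,"dz":16,"rx":0,"ry":0,"rz":0,"jaw":-1},{"dx":-8,"dy":0.5,"dz":19,"rx":0,"ry":0,"rz":0,"jaw":-1},{"dx":-9,"dy":0.5,"dz":22,"rx":0,"ry":0,"rz":0,"jaw":-1},{"dx":-10,"dy":0.5,"dz":24,"rx":0,"ry":0,"rz":0,"jaw":-1},{"dx":-11,"dy":0.5,"dz":26,"rx":0,"ry":0,"rz":0,"jaw":-1},{"dx":-11,"dy":0.5,"dz":27,"rx":0,"ry":0,"rz":0,"jaw":-1},{"dx":-11,"dy":0.5,"dz":27.5,"rx":0,"ry":0,"rz":0,"jaw":-1}]}}

```text
time_s: 22.62
tool_pos: [0.6158, -0.1888, 0.0765]
tcp_rot: [2.706, 0.005, 1.576]
contact_force: [0.1, 0.0, 0.0]
width: 0.002
grip_force: 0.0
```

```bash
python3 g.py 0 -120 -29 90; python3 look3.py w17
```

```text
t 22.62 TCPcr [  -1.  -118.9  -28.3] toolx [-0.004  1.    -0.003] toolz [-0.    -0.003 -1.   ] J [ 0.57  0.2  -0.26  2.01 -0.16  0.53  0.46] F [ 0.1  0.  -0.1] w 0.1 gf 0.0
0 -120 -29 90 -> d [-1.1  1.   0.7] r [-0.   0.2  0.2]
-24 965 [[19.2, 20.2, 21.1], [18.5, 19.9, 20.9]]
-27 1138 [[18.8, 20.0, 21.0], [18.0, 19.5, 20.8]]
-30 970 [[18.1, 18.9, 19.8], [16.5, 17.6, 19.1]]
-33 951 [[18.0, 18.8, 19.6], None]
-36 912 [[18.0, 18.8, 19.6], None]
-39 957 [[15.3, 17.2, 19.0], None]
-42 682 [[13.5, 14.6, 22.2], [21.4, 23.2, 24.6]]
-45 912 [[22.6, 23.7, 24.6], [23.2, 24.7, 25.8]]
-48 934 [[22.4, 23.6, 24.6], [23.0, 24.7, 25.8]]
-51 783 [[19.1, 20.0, 21.1], [14.5, 20.6, 24.0]]
-54 436 [[17.1, 18.8, 20.0], [8.0, 12.2, 15.2]]
-57 103 [[-42.5, -41.7, -40.9], [0.3, 6.3, 9.4]]
-60 283 [[-42.7, -41.8, -40.9], [0.3, 1.7, 3.6]]
-63 574 [[-42.2, -18.8, -15.3], [-3.6, -0.9, 1.6]]
-66 448 [[-15.4, -13.5, -12.5], [-8.8, -6.3, -3.5]]
-69 402 [[-13.6, -12.5, -11.7], [-16.0, -15.1, -9.0]]
-72 363 [[-13.5, -12.7, -11.9], [-19.3, -16.8, -13.8]]
-75 267 [[-15.8, -14.3, -13.3], [-25.3, -22.8, -19.3]]
-78 295 [[-18.6, -17.5, -16.5], [-31.1, -28.6, -26.1]]
-81 288 [[-19.7, -18.8, -18.0], [-34.0, -32.8, -31.4]]
-84 276 [[-20.8, -20.0, -19.2], [-34.9, -34.5, -34.4]]
-87 263 [[-22.2, -21.2, -20.3], None]
-90 258 [[-23.4, -22.5, -21.7], None]
-93 245 [[-24.6, -23.8, -22.9], None]
-96 265 [[-25.9, -24.8, -23.9], None]
-99 418 [[-25.7, -24.4, 56.2], [40.6, 46.3, 49.1]]
-102 2560 [[36.8, 48.1, 57.6], [38.8, 44.6, 49.1]]
-105 2008 [[-25.9, 25.3, 55.7], [16.5, 24.1, 28.8]]
-108 5024 [[-15.1, 46.6, 58.0], [18.2, 23.9, 27.5]]
-111 542 [[-16.1, 10.1, 39.4], [-7.3, 17.8, 24.9]]
-114 234 [[8.7, 17.6, 36.8], [9.1, 27.3, 28.2]]
-117 214 [[9.2, 18.4, 21.1], None]
-120 229 [[9.1, 18.5, 21.1], None]
-123 228 [[9.3, 18.9, 21.1], None]
-126 305 [[9.5, 20.5, 24.4], None]
-129 81 [[8.8, 9.8, 20.7], None]
```

The lever has snapped home: its handle slopes 22° below level (about 1.93 rad) and there's no contact force. I'll retreat straight up and check.

Request:
{"fn": "drive_tool", "kwargs": {"steps": [{"dx":0,"dy":0,"dz":-15,"rx":0,"ry":0,"rz":0,"jaw":-1},{"dx":0,"dy":0,"dz":-35,"rx":0,"ry":0,"rz":0,"jaw":-1},{"dx":0,"dy":0,"dz":-60,"rx":0,"ry":0,"rz":0,"jaw":-1},{"dx":0,"dy":0,"dz":-85,"rx":0,"ry":0,"rz":0,"jaw":-1},{"dx":5,"dy":0,"dz":-110,"rx":0,"ry":0,"rz":0,"jaw":-1},{"dx":15,"dy":0,"dz":-130,"rx":0,"ry":0,"rz":0,"jaw":-1},{"dx":20,"dy":0,"dz":-140,"rx":0,"ry":0,"rz":0,"jaw":-1},{"dx":20,"dy":0,"dz":-140,"rx":0,"ry":0,"rz":0,"jaw":-1},{"dx":20,"dy":0,"dz":-140,"rx":0,"ry":0,"rz":0,"jaw":-1},{"dx":20,"dy":0,"dz":-140,"rx":0,"ry":0,"rz":0,"jaw":-1}]}}

```text
time_s: 23.5
tool_pos: [0.5563, -0.1684, 0.2023]
tcp_rot: [2.707, 0.004, 1.576]
contact_force: [0.6, 0.6, 0.3]
width: -0.002
grip_force: 0.0
```

```bash
python3 g.py; python3 look.py w18 | tail -1; python3 look3.py w19 | awk 'NR<12||NR>18' | head -32
python3 - <<'E'
from h import *
a=cv2.imread('pics/w19.png'); cv2.imwrite('pics/w19c.png',cv2.resize(a[0:340,150:530],(670,600)))
E
```

```text
t 23.50 TCPcr [ -1.7 -98.3 110.8] toolx [-0.004  1.    -0.003] toolz [-0.002 -0.003 -1.   ] J [ 0.61 -0.08 -0.27  2.02 -0.23  0.8   0.47] F [ 0.7  0.6 -0. ] w -0.1 gf 0.0
[ 6.03503e+02 -6.99210e+01  1.02138e+02  3.00000e-03  2.50100e+01] 0.4204272067770711 9408 cr [-1. -0. -0.]
-24 161 [[19.1, 20.2, 21.1], [18.6, 19.5, 20.9]]
-27 128 [[19.0, 20.0, 20.8], [18.0, 19.4, 20.8]]
-30 131 [[18.1, 19.1, 20.0], [17.3, 17.9, 18.7]]
-33 129 [[17.9, 19.0, 19.8], None]
-36 130 [[18.0, 18.8, 19.7], None]
-39 129 [[15.3, 17.4, 19.0], None]
-42 132 [[13.7, 14.7, 21.1], [20.7, 23.2, 24.8]]
-45 152 [[22.5, 23.7, 24.7], [22.8, 24.7, 25.7]]
-48 107 [[22.7, 23.9, 24.8], [23.1, 24.7, 25.8]]
-51 128 [[19.2, 20.2, 22.3], [15.1, 21.6, 24.3]]
-54 52 [[17.8, 19.0, 20.2], [8.8, 12.7, 15.8]]
-78 63 [[-18.6, -17.5, -16.7], [-30.6, -28.5, -26.4]]
-81 77 [[-19.8, -18.7, -17.9], [-33.9, -32.5, -31.3]]
-84 74 [[-20.9, -19.9, -19.0], [-34.8, -34.5, -33.9]]
-87 66 [[-22.2, -21.3, -20.2], None]
-90 77 [[-23.4, -22.6, -21.6], None]
-93 64 [[-24.7, -24.0, -23.0], None]
-96 78 [[-25.7, -24.6, -23.9], None]
-99 74 [[-25.9, -24.8, -24.1], None]
-102 72 [[-26.9, -25.6, -24.6], None]
-105 65 [[-27.8, -26.5, -25.9], None]
-108 63 [[-28.7, -27.7, -26.8], None]
-111 71 [[-29.6, -28.9, -28.0], None]
-114 62 [[-31.1, -30.1, -28.8], None]
-117 63 [[-32.7, -31.0, -29.9], None]
-120 54 [[-33.4, -32.3, -31.1], None]
-123 60 [[-34.1, -33.1, -32.5], None]
-126 58 [[-35.5, -34.5, -33.5], None]
-129 52 [[-37.0, -35.5, -34.7], None]
-132 33 [[-38.8, -37.0, -36.1], None]
```

View pics/w19c.png

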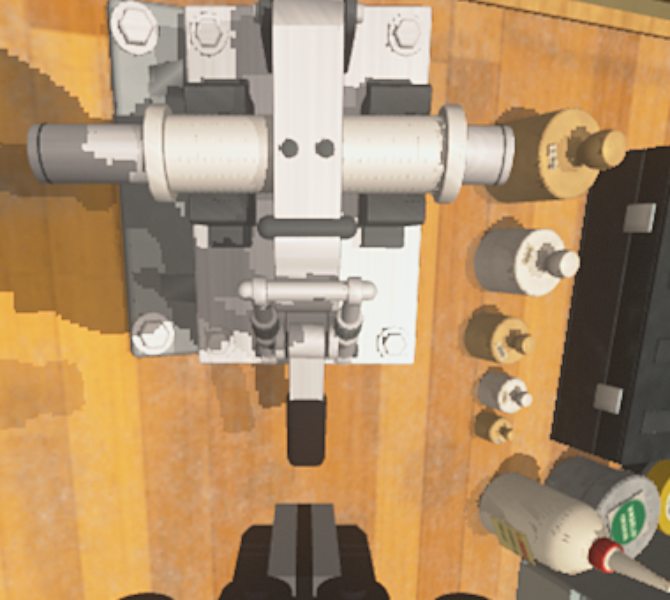

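The view shows the gauge seated with the short plug up-slope, the strap flat and the lever home. The end bar is at (308,290) in the hook, but its measured y of about -46.5 is somewhat outside the keeper's -42. I'll measure the hook from closer.

Request:
{"fn": "drive_tool", "kwargs": {"steps": [{"dx":-10,"dy":0,"dz":15,"rx":0,"ry":0,"rz":0,"jaw":-1},{"dx":-17,"dy":0,"dz":35,"rx":0,"ry":0,"rz":0,"jaw":-1},{"dx":-17,"dy":0,"dz":55,"rx":0,"ry":0,"rz":0,"jaw":-1},{"dx":-17,"dy":0,"dz":75,"rx":0,"ry":0,"rz":0,"jaw":-1},{"dx":-17,"dy":0,"dz":90,"rx":0,"ry":0,"rz":0,"jaw":-1},{"dx":-17,"dy":0,"dz":100,"rx":0,"ry":0,"rz":0,"jaw":-1},{"dx":-17,"dy":0,"dz":100,"rx":0,"ry":0,"rz":0,"jaw":-1},{"dx":-17,"dy":0,"dz":100,"rx":0,"ry":0,"rz":0,"jaw":-1},{"dx":-17,"dy":0,"dz":100,"rx":0,"ry":0,"rz":0,"jaw":-1},{"dx":-17,"dy":0,"dz":100,"rx":0,"ry":0,"rz":0,"jaw":-1}]}}

```text
time_s: 24.43
tool_pos: [0.5996, -0.186, 0.1145]
tcp_rot: [2.703, 0.006, 1.576]
contact_force: [-0.4, -0.4, -0.4]
width: 0.0
grip_force: 0.0
```

```bash
python3 g.py
python3 - <<'E'
from fit import *
from plant import optics
c=optics.camera_info("wrist"); a,d=optics.grab_frame("wrist"); cv2.imwrite('pics/w20.png',a);np.savez('w20.npz',d=d,a=a,**c)
W=CR.inv().apply(cloud(d,c,0,640,0,480).reshape(-1,3)*1e3-C0); q=W
print('cam',CR.inv().apply(-c["R"].T@c["t"]*1e3-C0).round())
for y in np.arange(-28,-58,-1.):
    o=[]
    for m in (abs(q[:,0])<9, abs(abs(q[:,0])-13)<0.9, abs(abs(q[:,0])-22)<1.5):
        k=m&(abs(q[:,1]-y)<.5)&(q[:,2]>5)&(q[:,2]<40)
        o.append((int(k.sum()),np.percentile(q[k,2],[10,50,90]).round(1).tolist()) if k.sum()>4 else None)
    print(int(y),o)
E
```

```text
t 24.43 TCPcr [   0.3 -116.1   13. ] toolx [-0.004  1.    -0.004] toolz [ 0.002 -0.004 -1.   ] J [ 0.6   0.12 -0.27  2.02 -0.19  0.6   0.47] F [-0.6 -0.4 -0.1] w 0.0 gf 0.0
cam [  1. -46. 156.]
-28 [(199, [18.3, 19.3, 20.3]), (42, [18.3, 19.2, 20.2]), None]
-29 [(166, [18.0, 18.9, 19.6]), (30, [16.5, 17.9, 19.4]), None]
-30 [(161, [18.0, 19.0, 19.9]), None, None]
-31 [(167, [17.9, 18.8, 19.8]), None, None]
-32 [(165, [18.0, 18.8, 19.6]), None, None]
-33 [(157, [18.0, 18.9, 19.9]), None, None]
-34 [(162, [18.0, 18.8, 19.8]), None, None]
-35 [(167, [18.1, 18.8, 19.5]), None, None]
-36 [(163, [17.9, 18.7, 19.6]), None, None]
-37 [(160, [18.0, 18.8, 19.7]), None, None]
-38 [(155, [17.6, 18.5, 19.5]), None, None]
-39 [(152, [16.2, 17.3, 18.3]), None, None]
-40 [(151, [15.0, 15.9, 16.9]), None, None]
-41 [(150, [13.5, 14.4, 15.3]), None, None]
-42 [(149, [13.4, 14.2, 15.0]), None, None]
-43 [(133, [13.9, 21.6, 22.6]), (18, [20.7, 22.1, 22.6]), (15, [20.7, 21.9, 22.9])]
-44 [(164, [22.4, 23.2, 24.0]), (32, [22.4, 23.2, 24.1]), (43, [21.6, 22.8, 23.7])]
-45 [(170, [23.1, 23.8, 24.6]), (34, [23.3, 24.0, 24.7]), (48, [22.4, 23.6, 24.7])]
-46 [(163, [23.4, 24.1, 25.0]), (33, [23.4, 24.3, 25.0]), (49, [22.6, 23.5, 24.9])]
-47 [(159, [23.3, 24.1, 25.0]), (38, [23.5, 24.1, 24.9]), (50, [22.8, 23.7, 24.9])]
-48 [(155, [22.8, 23.7, 24.7]), (28, [22.9, 24.1, 24.9]), (46, [22.5, 23.4, 24.3])]
-49 [(150, [21.9, 22.8, 23.7]), (32, [22.4, 22.8, 23.8]), (41, [21.4, 22.8, 23.8])]
-50 [(108, [19.4, 20.6, 22.1]), (26, [15.0, 21.0, 22.5]), (8, [20.7, 21.4, 22.5])]
-51 [(152, [19.3, 20.1, 20.9]), (24, [13.2, 15.8, 18.0]), None]
-52 [(152, [19.0, 19.8, 20.6]), (19, [9.7, 13.1, 14.8]), None]
-53 [(151, [18.4, 19.3, 20.1]), (19, [9.5, 11.5, 14.0]), None]
-54 [(99, [16.5, 17.7, 18.6]), (18, [6.8, 9.0, 11.6]), None]
-55 [None, (17, [6.1, 8.2, 10.9]), None]
-56 [None, (11, [5.6, 6.9, 7.8]), None]
-57 [None, None, None]
```

The close look shows the bar centre at about (-46.5, 20.6). It is hooked, but held by friction about 4 mm up the groove's outer flank. I'll pinch its ends and draw it down to the seat.

Request:
{"fn": "drive_tool", "kwargs": {"steps": [{"dx":0,"dy":0,"dz":-30,"rx":0,"ry":0,"rz":0,"jaw":-1},{"dx":0,"dy":0,"dz":-55,"rx":0,"ry":0,"rz":0,"jaw":0},{"dx":20,"dy":0,"dz":-60,"rx":0,"ry":0,"rz":0,"jaw":0.5},{"dx":45,"dy":0,"dz":-60,"rx":0,"ry":0,"rz":0,"jaw":0.5},{"dx":65,"dy":0,"dz":-60,"rx":0,"ry":0,"rz":0,"jaw":0.5},{"dx":69.5,"dy":0,"dz":-50,"rx":0,"ry":0,"rz":0,"jaw":0.5},{"dx":69.5,"dy":0,"dz":-35,"rx":0,"ry":0,"rz":0,"jaw":0.5},{"dx":69.5,"dy":0,"dz":-20,"rx":0,"ry":0,"rz":0,"jaw":0.5},{"dx":69.5,"dy":0,"dz":-20,"rx":0,"ry":0,"rz":0,"jaw":0.5},{"dx":69.5,"dy":0,"dz":-20,"rx":0,"ry":0,"rz":0,"jaw":0.5}], "force": 90}}

```text
time_s: 25.32
tool_pos: [0.5898, -0.1163, 0.1305]
tcp_rot: [2.706, 0.004, 1.576]
contact_force: [-0.1, -0.1, 0.1]
width: 0.751
grip_force: 0.0
```

```bash
python3 g.py 0 -46.5 2 90
```

```text
t 25.32 TCPcr [ -1.6 -46.4  31.5] toolx [-0.004  1.    -0.003] toolz [-0.001 -0.003 -1.   ] J [ 0.54  0.03 -0.35  2.07 -0.12  0.61  0.29] F [-0.  -0.1  0.1] w 63.8 gf 0.0
0 -46.5 2 90 -> d [-0.   1.6 29.5] r [-0.1  0.2  0.2]
```

Request:
{"fn": "drive_tool", "kwargs": {"steps": [{"dx":0,"dy":1.6,"dz":8,"rx":0,"ry":0,"rz":0,"jaw":0.5},{"dx":0,"dy":1.6,"dz":17,"rx":0,"ry":0,"rz":0,"jaw":0.5},{"dx":0,"dy":1.6,"dz":25,"rx":0,"ry":0,"rz":0,"jaw":0.5},{"dx":0,"dy":1.6,"dz":29.5,"rx":0,"ry":0,"rz":0,"jaw":0.5},{"dx":0,"dy":1.6,"dz":29.5,"rx":0,"ry":0,"rz":0,"jaw":0.3},{"dx":0,"dy":1.6,"dz":29.5,"rx":0,"ry":0,"rz":0,"jaw":0},{"dx":0,"dy":1.6,"dz":29.5,"rx":0,"ry":0,"rz":0,"jaw":-0.4},{"dx":0,"dy":1.6,"dz":29.5,"rx":0,"ry":0,"rz":0,"jaw":-0.4},{"dx":0,"dy":1.6,"dz":29.5,"rx":0,"ry":0,"rz":0,"jaw":-0.4},{"dx":0,"dy":1.6,"dz":29.5,"rx":0,"ry":0,"rz":0,"jaw":-0.4}], "force": 90}}

```text
time_s: 26.15
tool_pos: [0.6028, -0.1159, 0.1046]
tcp_rot: [2.708, 0.005, 1.576]
contact_force: [-5.2, 0.7, 4.2]
width: 0.497
grip_force: 90.1
```

Request:
{"fn": "drive_tool", "kwargs": {"steps": [{"dx":1,"dy":0,"dz":0.5,"rx":0,"ry":0,"rz":0,"jaw":-0.4},{"dx":2,"dy":0,"dz":1,"rx":0,"ry":0,"rz":0,"jaw":-0.4},{"dx":3,"dy":0,"dz":1.5,"rx":0,"ry":0,"rz":0,"jaw":-0.4},{"dx":4,"dy":0,"dz":2,"rx":0,"ry":0,"rz":0,"jaw":-0.4},{"dx":5,"dy":0,"dz":2,"rx":0,"ry":0,"rz":0,"jaw":-0.4},{"dx":6,"dy":0,"dz":2,"rx":0,"ry":0,"rz":0,"jaw":-0.4},{"dx":6,"dy":0,"dz":2,"rx":0,"ry":0,"rz":0,"jaw":-0.4},{"dx":6,"dy":0,"dz":2,"rx":0,"ry":0,"rz":0,"jaw":-0.4},{"dx":6,"dy":0,"dz":2,"rx":0,"ry":0,"rz":0,"jaw":-0.4},{"dx":6,"dy":0,"dz":2,"rx":0,"ry":0,"rz":0,"jaw":-0.4}]}}

```text
time_s: 26.98
tool_pos: [0.6033, -0.115, 0.104]
tcp_rot: [2.707, 0.009, 1.571]
contact_force: [-12.6, -8.0, 10.6]
width: 0.495
grip_force: 90.4
```

```bash
python3 g.py
cat > look4.py <<'E'
from fit import *
from plant import optics
import sys
c=optics.camera_info("wrist"); a,d=optics.grab_frame("wrist"); cv2.imwrite('pics/%s.png'%sys.argv[1],a)
q=CR.inv().apply(cloud(d,c,0,640,0,480).reshape(-1,3)*1e3-C0)
for y in np.arange(-36,-55,-1.):
    k=(abs(q[:,0])<9)&(abs(q[:,1]-y)<.5)&(q[:,2]>5)&(q[:,2]<40)
    if k.sum()>4: print(int(y),int(k.sum()),np.percentile(q[k,2],[10,50,90]).round(1).tolist())
E
python3 look4.py w21
```

```text
t 26.98 TCPcr [ -0.5 -45.1   1.8] toolx [-0.001  1.    -0.009] toolz [-0.002 -0.009 -1.   ] J [ 0.52  0.1  -0.35  2.07 -0.07  0.56  0.23] F [-7.  -8.  14.9] w 42.1 gf 90.4
-36 114 [17.7, 18.5, 19.2]
-37 113 [17.6, 18.4, 19.1]
-38 81 [17.7, 18.2, 18.7]
-39 29 [16.8, 17.5, 17.8]
-40 32 [14.8, 15.2, 15.9]
-41 34 [13.8, 14.4, 14.7]
-42 290 [13.3, 19.0, 21.6]
-43 367 [14.0, 20.4, 22.8]
-44 267 [14.4, 22.0, 23.5]
-45 133 [22.2, 23.1, 23.8]
-46 120 [22.4, 23.1, 23.7]
-47 86 [22.5, 23.0, 23.4]
-48 52 [21.7, 22.3, 22.8]
-49 12 [21.1, 21.4, 21.5]
-50 54 [19.2, 19.8, 20.5]
-51 122 [18.9, 19.6, 20.4]
-52 82 [18.8, 19.5, 20.0]
-53 72 [18.5, 19.1, 19.5]
```

Request:
{"fn": "drive_tool", "kwargs": {"steps": [{"dx":2,"dy":0,"dz":0,"rx":0,"ry":0,"rz":0,"jaw":-0.4},{"dx":4,"dy":0,"dz":0.5,"rx":0,"ry":0,"rz":0,"jaw":-0.4},{"dx":6,"dy":0,"dz":0.5,"rx":0,"ry":0,"rz":0,"jaw":-0.4},{"dx":7,"dy":0,"dz":0.5,"rx":0,"ry":0,"rz":0,"jaw":-0.4},{"dx":8,"dy":0,"dz":0.5,"rx":0,"ry":0,"rz":0,"jaw":-0.4},{"dx":8,"dy":0,"dz":0.5,"rx":0,"ry":0,"rz":0,"jaw":-0.4},{"dx":8,"dy":0,"dz":0.5,"rx":0,"ry":0,"rz":0,"jaw":-0.4},{"dx":8,"dy":0,"dz":0.5,"rx":0,"ry":0,"rz":0,"jaw":-0.4},{"dx":8,"dy":0,"dz":0.5,"rx":0,"ry":0,"rz":0,"jaw":-0.4},{"dx":8,"dy":0,"dz":0.5,"rx":0,"ry":0,"rz":0,"jaw":-0.4}]}}

```text
time_s: 27.87
tool_pos: [0.6037, -0.1115, 0.1028]
tcp_rot: [2.706, 0.012, 1.567]
contact_force: [-3.6, -17.1, -0.5]
width: 0.496
grip_force: 90.9
```

```bash
python3 g.py; python3 look4.py w22
```

```text
t 27.87 TCPcr [ -0.6 -41.6   0.5] toolx [ 0.001  1.    -0.013] toolz [-0.    -0.013 -1.   ] J [ 0.51  0.1  -0.35  2.07 -0.05  0.55  0.21] F [ -3.5 -17.1   1.1] w 42.2 gf 90.9
-36 119 [18.3, 19.0, 19.7]
-37 115 [18.2, 18.9, 19.6]
-38 76 [18.0, 18.7, 19.5]
-39 246 [17.7, 19.3, 20.8]
-40 182 [19.4, 20.7, 21.7]
-41 146 [20.5, 21.4, 22.3]
-42 130 [20.8, 21.6, 22.4]
-43 99 [21.1, 21.6, 22.2]
-44 74 [20.6, 21.2, 21.7]
-45 32 [20.2, 20.7, 20.9]
-46 6 [18.6, 18.8, 19.6]
-47 104 [17.6, 18.2, 18.9]
-48 156 [17.4, 18.4, 19.4]
-49 160 [18.1, 19.3, 20.3]
-50 155 [18.8, 19.9, 20.9]
-51 118 [19.3, 20.2, 20.8]
-52 77 [19.6, 20.1, 20.6]
-53 24 [18.9, 19.3, 19.7]
```

The bar now sits at the keeper (centre about -42.4, 18.2). I'll release and retreat.

Request:
{"fn": "drive_tool", "kwargs": {"steps": [{"dx":-2,"dy":0,"dz":0,"rx":0,"ry":0,"rz":0,"jaw":0},{"dx":-2,"dy":0,"dz":0,"rx":0,"ry":0,"rz":0,"jaw":0.4},{"dx":-4,"dy":0,"dz":0,"rx":0,"ry":0,"rz":0,"jaw":0.4},{"dx":-4,"dy":0,"dz":0,"rx":0,"ry":0,"rz":0,"jaw":0.4},{"dx":-4,"dy":0,"dz":-10,"rx":0,"ry":0,"rz":0,"jaw":0.4},{"dx":-4,"dy":0,"dz":-30,"rx":0,"ry":0,"rz":0,"jaw":0.4},{"dx":-8,"dy":0,"dz":-55,"rx":0,"ry":0,"rz":0,"jaw":0.4},{"dx":-20,"dy":0,"dz":-80,"rx":0,"ry":0,"rz":0,"jaw":0},{"dx":-40,"dy":0,"dz":-100,"rx":0,"ry":0,"rz":0,"jaw":-1},{"dx":-50,"dy":0,"dz":-110,"rx":0,"ry":0,"rz":0,"jaw":-1}]}}

```text
time_s: 28.75
tool_pos: [0.5595, -0.1532, 0.207]
tcp_rot: [2.7, 0.008, 1.576]
contact_force: [0.1, -0.8, -0.1]
width: 0.283
grip_force: 0.0
```

```bash
python3 g.py; python3 look4.py w23; python3 look3.py w24 | tail -18; python3 look.py w25 | tail -1
```

```text
t 28.75 TCPcr [  3.2 -83.1 113.7] toolx [-0.005  1.    -0.006] toolz [ 0.005 -0.006 -1.   ] J [ 0.6  -0.09 -0.28  2.03 -0.21  0.79  0.44] F [ 0.1 -0.8 -0.2] w 24.0 gf 0.0
-36 34 [18.2, 18.9, 20.1]
-37 50 [18.0, 19.0, 19.7]
-38 46 [18.2, 18.8, 19.5]
-39 47 [16.8, 17.5, 20.6]
-40 47 [19.0, 20.2, 20.9]
-41 56 [20.5, 21.1, 22.0]
-42 50 [21.0, 22.0, 22.5]
-43 37 [20.6, 21.6, 22.5]
-44 53 [20.7, 21.6, 22.3]
-45 31 [19.9, 20.5, 21.2]
-46 27 [18.4, 19.6, 20.3]
-47 51 [17.0, 18.0, 18.8]
-48 39 [17.0, 18.5, 19.5]
-49 50 [18.1, 18.9, 19.8]
-50 55 [19.1, 19.8, 20.6]
-51 36 [19.7, 20.4, 21.4]
-52 48 [19.2, 19.9, 20.6]
-53 28 [18.8, 19.5, 20.3]
-54 28 [17.2, 18.3, 18.9]
-81 71 [[-19.7, -18.7, -18.0], [-33.3, -32.4, -31.4]]
-84 69 [[-20.9, -20.0, -19.1], None]
-87 62 [[-21.8, -21.1, -20.4], None]
-90 67 [[-23.2, -22.5, -21.7], None]
-93 64 [[-24.6, -23.7, -22.5], None]
-96 63 [[-25.8, -24.7, -23.8], None]
-99 76 [[-25.9, -24.9, -24.1], None]
-102 60 [[-26.6, -25.7, -24.3], None]
-105 64 [[-27.8, -26.7, -25.8], None]
-108 64 [[-29.1, -27.7, -26.8], None]
-111 62 [[-30.3, -28.9, -28.0], None]
-114 60 [[-31.2, -30.0, -29.0], None]
-117 60 [[-32.6, -31.1, -30.4], None]
-120 53 [[-33.5, -32.3, -31.6], None]
-123 62 [[-34.6, -33.4, -32.7], None]
-126 52 [[-35.7, -34.4, -33.8], None]
-129 53 [[-36.6, -35.7, -34.7], None]
-132 18 [[-38.0, -37.0, -36.3], None]
[ 6.03603e+02 -6.99460e+01  1.02174e+02  3.00000e-03  2.50260e+01] 0.39526237628953353 8852 cr [-0.9 -0.  -0. ]
```

The bar is in its seat, the lever is home, and the gauge is seated and turned at (-0.9, 0, 0). The robot is touching nothing, so I'm handing in.

```bash
python3 -c "
from plant import r
print(r.hand_in())"
```

```text
the job is handed in; nothing more can be done
None
```

The gauge is turned end for end with its short plug up the slope, seated in both V-blocks and clamped with the strap shut, the loop hooked and the lever home; the bearing, pulley and calliper were not touched, and I handed the job in at about 29 s.

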